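# Ready the darts nook for the next game

### The job

Clear up the darts left on the counter for the next game: stand every whole dart upright, point down, down in a hole of the wooden dart stand, one to a hole, and drop every broken dart (the short ones without a flight) into the tin scrap tub. Once all of them are put away, press the scorer's red button fully down to start the next game. Leave the other things on the counter as they are.

Things in the scene. Friction and masses are not known exactly. Their poses are not given: they have to be found in the camera images.
- dart1: whole dart (if present), 150 mm, 26 g: 25 mm point, six-sided brass barrel (60 long, 10-11.5 wide), 6 mm shaft, black 4-vane flight 34 mm across, 108-148 mm behind the tip. Origin on its axis in the barrel, 70 mm behind the tip, near its balance point; x axis to the tip. Starts lying, tip to the robot, axis rising 5 degrees to the tail, origin 9.5 mm up; barrels at least 60 mm apart
- dart2: whole dart (if present), 150 mm, 26 g: 25 mm point, six-sided brass barrel (60 long, 10-11.5 wide), 6 mm shaft, black 4-vane flight 34 mm across, 108-148 mm behind the tip. Origin on its axis in the barrel, 70 mm behind the tip, near its balance point; x axis to the tip. Starts lying, tip to the robot, axis rising 5 degrees to the tail, origin 9.5 mm up; barrels at least 60 mm apart
- dart3: whole dart (if present), 150 mm, 26 g: 25 mm point, six-sided brass barrel (60 long, 10-11.5 wide), 6 mm shaft, black 4-vane flight 34 mm across, 108-148 mm behind the tip. Origin on its axis in the barrel, 70 mm behind the tip, near its balance point; x axis to the tip. Starts lying, tip to the robot, axis rising 5 degrees to the tail, origin 9.5 mm up; barrels at least 60 mm apart
- dart4: whole dart (if present), 150 mm, 26 g: 25 mm point, six-sided brass barrel (60 long, 10-11.5 wide), 6 mm shaft, black 4-vane flight 34 mm across, 108-148 mm behind the tip. Origin on its axis in the barrel, 70 mm behind the tip, near its balance point; x axis to the tip. Starts lying, tip to the robot, axis rising 5 degrees to the tail, origin 9.5 mm up; barrels at least 60 mm apart
- stub1: broken dart, may be absent, 93 mm long, 22 g: same black point (25 mm) and six-sided brass barrel (60 mm long, 10 mm across flats) but shaft and flight are snapped off, leaving an 8 mm stump. Origin in the middle of the barrel, on the axis, 55 mm behind the point; x axis towards the point. At the start it lies flat, origin 5 mm up
- stub2: broken dart, may be absent, 93 mm long, 22 g: same black point (25 mm) and six-sided brass barrel (60 mm long, 10 mm across flats) but shaft and flight are snapped off, leaving an 8 mm stump. Origin in the middle of the barrel, on the axis, 55 mm behind the point; x axis towards the point. At the start it lies flat, origin 5 mm up
- stub3: broken dart, may be absent, 93 mm long, 22 g: same black point (25 mm) and six-sided brass barrel (60 mm long, 10 mm across flats) but shaft and flight are snapped off, leaving an 8 mm stump. Origin in the middle of the barrel, on the axis, 55 mm behind the point; x axis towards the point. At the start it lies flat, origin 5 mm up
- stand: dark wooden dart stand, a block fixed to the counter, 70 mm (x) by 210 mm (y) by 55 mm high, with a row of four round holes along y, 48 mm apart. Origin: centre of its underside; its x axis points roughly away from the robot
- stand_hole0 (a point): centre of the mouth of hole 0 of the stand (on its top face, 55 mm up); round, 16 mm wide, 45 mm deep, closed at the bottom, rim slightly chamfered; holes 0 to 3 run from -y to +y
- stand_hole1 (a point): centre of the mouth of hole 1 of the stand (on its top face, 55 mm up); round, 16 mm wide, 45 mm deep, closed at the bottom, rim slightly chamfered; holes 0 to 3 run from -y to +y
- stand_hole2 (a point): centre of the mouth of hole 2 of the stand (on its top face, 55 mm up); round, 16 mm wide, 45 mm deep, closed at the bottom, rim slightly chamfered; holes 0 to 3 run from -y to +y
- stand_hole3 (a point): centre of the mouth of hole 3 of the stand (on its top face, 55 mm up); round, 16 mm wide, 45 mm deep, closed at the bottom, rim slightly chamfered; holes 0 to 3 run from -y to +y
- tub: square open tin scrap tub fixed to the counter, 130 by 130 mm, 70 mm high, walls and floor 3 mm thick. Origin: centre of its underside
- scorer: boxy grey electronic scorer fixed to the counter, 130 (x) by 160 (y) by 60 mm high, red push button on its top. Origin: centre of its underside
- start_top (a point): centre of the top of the scorer's fat red push button when up (36 mm across); moves with it. Presses straight down 6 mm
- start (a joint): travel of the red push button, m: 0 up, 0.006 fully down; spring-loaded, about 5 N to push right down, springs back
- fbox1: bystander: blue plastic flight box 50 x 50 x 22 mm, the lower one of a stack; origin under its centre
- fbox2: bystander: flight box of the same size, on top of the first
- fbox3: bystander: a third flight box of the same size, alone
- case: bystander: clear acrylic dart case 70 x 170 x 30 mm; origin under its centre
- bell: bystander: brass counter bell 84 mm wide, 62 mm high; origin under its centre
- bottle: bystander: green glass beer bottle, 66 mm wide, 230 mm high; origin under its centre
- glass: bystander: empty clear tumbler, 84 mm wide, 130 mm high; origin under its centre
- duster: bystander: wooden board duster with a grey felt, 50 x 120 x 30 mm; origin under its centre
Things that resemble listed ones, but are neither listed nor needed, are in the scene too. Leave any turquoise look-alike of the dart1 alone. Leave any green look-alike of the dart2 alone.

How it is judged (in metres and radians):
On the way, in this order (a step that is already met when the one before it is completed fails the run):
1. every whole dart stands in the stand and every broken dart lies in the tub (z of dart1 in the frame of stand between 0.06 and 0.095 m and x of dart1 in the frame of stand between -0.03 and 0.03 m and y of dart1 in the frame of stand between -0.105 and 0.105 m and angle between each of dart1, dart2, dart3, dart4's own x axis and vertical above 2.79 rad and linear speed of each of dart1, dart2, dart3, dart4, stub1, stub2, stub3 below 0.03 m/s and z of dart2 in the frame of stand between 0.06 and 0.095 m and x of dart2 in the frame of stand between -0.03 and 0.03 m and y of dart2 in the frame of stand between -0.105 and 0.105 m and z of dart3 in the frame of stand between 0.06 and 0.095 m and x of dart3 in the frame of stand between -0.03 and 0.03 m and y of dart3 in the frame of stand between -0.105 and 0.105 m and z of dart4 in the frame of stand between 0.06 and 0.095 m and x of dart4 in the frame of stand between -0.03 and 0.03 m and y of dart4 in the frame of stand between -0.105 and 0.105 m and x of stub1 in the frame of tub between -0.062 and 0.062 m and y of stub1 in the frame of tub between -0.062 and 0.062 m and z of stub1 in the frame of tub between 0 and 0.06 m and x of stub2 in the frame of tub between -0.062 and 0.062 m and y of stub2 in the frame of tub between -0.062 and 0.062 m and z of stub2 in the frame of tub between 0 and 0.06 m and x of stub3 in the frame of tub between -0.062 and 0.062 m and y of stub3 in the frame of tub between -0.062 and 0.062 m and z of stub3 in the frame of tub between 0 and 0.06 m), for 0.3 s.
2. then the red button is pressed down (value of joint start above 0.0045 m), for 0.05 s.
At the end, for the whole second after the job is handed in: Every whole dart present stands point down in a hole of the stand (point at least 25 mm below the top face, within 20 degrees of vertical, at rest), every broken dart present is inside the tub below its rim, at rest, and the button, pressed at least 4.5 mm after all were put away, is up again (all of step 1 and value of joint start below 0.002 m); the robot touches nothing.
It fails at once if a bystander is shoved more than 5 cm, or the bottle or glass is tipped over (distance of any of fbox1, fbox2, fbox3, case, bell, bottle, glass, duster from where it was at the start of the episode above 0.05 m or angle between any of bottle, glass's own z axis and vertical above 0.5 rad).
Of dart1, dart2, dart3, dart4 only 3 to 4 are there at a start; the rules pass over those that are not, and their reading is None.
Of stub1, stub2, stub3 only 2 to 3 are there at a start; the rules pass over those that are not, and their reading is None.
At some moment in a run one of dart1, dart2, dart3, dart4, stub1, stub2, stub3 may be knocked a few centimetres aside while the robot is not near it.
It also fails if it takes over 210 s, if anything falls off the work surface, if the arm or the gripper's body presses on something with over 40 N, if the wrist force passes 120 N, or if a joint passes its speed limit or range.

### The arm

A 6-joint arm with a two-finger parallel gripper is mounted at the origin on the work surface. World frame = base frame: x ahead of the robot, y to its left, z up, the work surface at z = 0. Lengths are in mm, angles in rad, forces in N, time in s.
With the tool pointing down it reaches from about 275 to 750 mm from the base axis. Payload 10.2 kg.
Tool frame: the origin (TCP) lies midway between the tips of the shut fingers; the grasp point (between the pads) lies 19 mm behind it; z points along the fingers, y is the line along which they close (so a half turn about z gives the same grasp; the last joint's range is limited). The gripper opens to 85 mm and grips with 20 to 120 N. Pads are 22 mm wide; open, the fingers measure 114 mm over their backs; the gripper's body (76 mm by 85 mm) begins 54 mm behind the grasp point. The pads swing forward as they close: fully open they stand 13 mm farther back than shut.
Start: joints at [1.022, 0.313, 1.498, -0, 1.331, -0.223], TCP at [168.048, 497.384, 231.294] pointing down, gripper open.
Joint ranges: [-2.94, 2.94], [-0.97, 2.17], [0.19, 2.56], [-1.23, 4.37], [0.02, 3.11], [-2.88, 2.88]. Speed limits (rad/s): [2.39, 2.39, 3.01, 3.14, 3.14, 3.14].

### API

Orientations are given as a unit quaternion [w, x, y, z].
In Python, from rig import ctrl gives the robot as it stands.
- The arm moves only by the tool arm_command, never from a script. Its argument "increments" is a list of rows, each an object with "dr": the turn, a rotation vector about the tool's x, y, z in units of pi/4 rad (1.0 is pi/4 rad), a list of three; "offset": the shift along the tool's x, y, z in units of 120 mm (1.0 is 120 mm), a list of three; "hand": the opening, from -1 (shut) to 1 (fully open). A call has 1 to 8 rows; each row shifts and turns the commanded pose from where the row before left it, along the tool's axes as they then stand; what a row does not reach is not made up. A row lasts 1/10 s, in which the tool goes at most 50 mm and 8.59 degrees, less where a joint would pass 70% of its speed; a pose out of reach is approached as far as the arm can. A call with a number of a shift or a turn outside -1 to 1 is refused whole. A call with a gripper value outside its range is refused whole. The fingers move at their own pace and stop on an object; "grip_force" is the grip in N (left out, the last holds). Time passes only in rows, so rows that do not move let the fingers close. It gives the time, the measured TCP pose, the force, the opening and the grip force at its end, in the units of the state.
- ctrl.sense(): the state, without advancing time (a new reading comes with each control period).
- ctrl.capture(name): name is "scene" or "top" or "wrist"; returns the picture (420x560x3 uint8, red, green, blue); there is no depth.
- ctrl.camera_info(name): a dict with "K" (3x3 intrinsics, pixels), "R" (3x3) and "t" (3): a world point X has camera coordinates R X + t. Camera axes: x right, y down, z forward; pixel columns grow to the right and rows downward; lengths in mm; the calibration is good to about 2 mm. A picture is of the moment at which its call begins: read the wrist's pose just before it. camera_info takes no time and is no camera call; for the wrist camera it gives the pose at the moment of the call.
- ctrl.finish_job(): hands the job in; it is judged then, once.
The state is a dict: "time_s": time; "joints": joint angles; "dq": joint speeds; "tau": joint torques, N m; "eef_pos": TCP position; "ee_rot": TCP orientation; "force": force on the tool from outside, world axes, zero at the start; "wrist_torque": the same for the moment, N m; "grip_width": opening from 0.0 (shut) to 1.0 (fully open); "grip_force": force on a finger pad.
Only numpy, scipy, OpenCV 4.12 (cv2) and the standard library are available. Lean on these libraries where they do the work, as an engineer would, in place of code of your own. Each camera call takes 0.05 s, during which the arm holds its last target. There are 200 camera calls.

## Working session

There is one attempt and no reset: what is moved stays moved. The work goes in short steps, Python scripts to look and compute and a tool call to move; the robot and the scene stay as the last step left them, time stands still between calls to the robot, and variables do not carry over. Pictures are saved under pics/ and viewed, at most 14 in all, crops included, and the job is handed in when it is done.

Besides the shell and the picture viewer there is one more tool, called after "Request:" by a JSON object that holds its "op" and its "data". arm_command: Moves the arm, as the interface text tells. Shifts and turns lie within -1 to 1; 1 stands for 120 mm of shift or pi/4 rad of turn. Its arguments: {"type":"object","properties":{"increments":{"type":"array"},"grip_force":{"type":"number"}},"required":["increments"]}

```bash
ls; mkdir -p pics; python3 - <<'E'
from rig import ctrl
import cv2,numpy as np
s=ctrl.sense();print({k:np.round(v,3).tolist() for k,v in s.items()})
for n in("scene","top"):
    cv2.imwrite(f"pics/{n}0.png",cv2.cvtColor(ctrl.capture(n),cv2.COLOR_RGB2BGR))
    c=ctrl.camera_info(n);print(n,{k:np.round(v,3).tolist() for k,v in c.items()})
E
```

```text
pics
{'time_s': 0.0, 'joints': [1.022, 0.313, 1.498, 0.0, 1.331, -0.223], 'dq': [0.001, -0.001, 0.001, 0.0, -0.001, 0.0], 'tau': [-0.0, -41.227, -25.974, -0.0, 0.004, 0.0], 'eef_pos': [167.887, 497.157, 230.719], 'ee_rot': [-0.0, 0.162, 0.987, -0.001], 'force': [0.222, -0.436, -0.196], 'wrist_torque': [0.026, 0.007, 0.084], 'grip_force': 0.0, 'grip_width': 0.999}
scene {'K': [[432.374, 0.0, 283.321], [0.0, 432.374, 209.637], [0.0, 0.0, 1.0]], 'R': [[-0.255, 0.967, -0.003], [0.498, 0.128, -0.857], [-0.829, -0.22, -0.515]], 't': [71.904, -166.786, 1696.347]}
top {'K': [[384.494, 0.0, 280.798], [0.0, 384.494, 212.33], [0.0, 0.0, 1.0]], 'R': [[0.008, -1.0, 0.007], [-0.998, -0.009, -0.07], [0.07, -0.006, -0.998]], 't': [45.405, 478.692, 1175.696]}
```

```bash
python3 -c "
import cv2
for n in('scene','top'):cv2.imwrite(f'pics/{n}0b.png',cv2.resize(cv2.imread(f'pics/{n}0.png'),(800,600),interpolation=cv2.INTER_CUBIC))"
```

```text
(no output)
```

View pics/top0b.png

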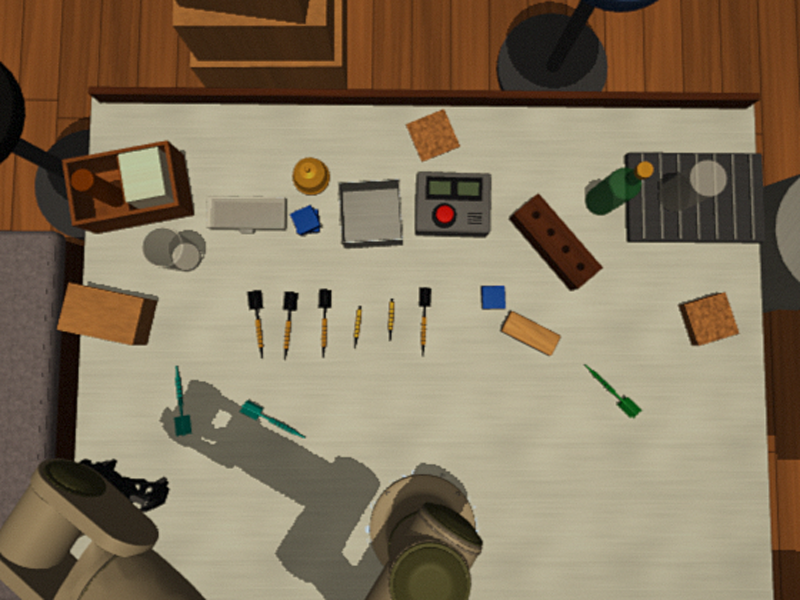

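View pics/scene0b.png

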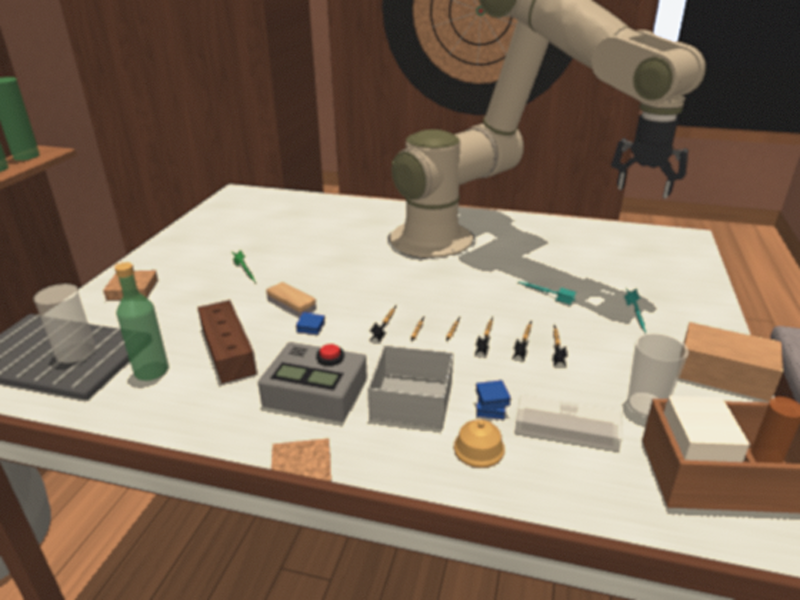

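Top view (800 px wide): whole darts with black flights at (258,325), (288,325), (324,322) and (424,320). Stubs are at (357,327) and (391,320). The stand's holes run from (583,266) to (536,214), the tub is at (371,213) and the red button at (444,214). The turquoise darts at (181,400) and (275,418) and the green one at (612,390) are decoys.

```bash
cat > h.py <<'E'
import cv2,numpy as np
from rig import ctrl
def world(c,uv,z):
    uv=np.atleast_2d(uv).astype(float)
    d=np.c_[uv,np.ones(len(uv))]@np.linalg.inv(c["K"]).T@c["R"]   # R^T K^-1 p
    o=-np.asarray(c["R"]).T@c["t"]
    return o+d*((z-o[2])/d[:,2])[:,None]
def pix(c,X):
    p=(np.atleast_2d(X)@np.asarray(c["R"]).T+c["t"])@np.asarray(c["K"]).T
    return p[:,:2]/p[:,2:]
def blobs(mask,amin):
    n,l,st,ce=cv2.connectedComponentsWithStats(mask.astype(np.uint8))
    return [(ce[i],st[i],np.argwhere(l==i)[:,::-1]) for i in range(1,n) if st[i,4]>=amin]
E
python3 - <<'E'
from h import *
im=cv2.imread("pics/top0.png");c=ctrl.camera_info("top")
hsv=cv2.cvtColor(im,cv2.COLOR_BGR2HSV);H,S,V=cv2.split(hsv)
roi=np.zeros_like(H,bool);roi[195:260,160:310]=1
print("brass")
for ce,st,p in blobs((H<28)&(S>110)&(V>60)&roi,12):
    w=world(c,p,9);m=w.mean(0);u,s,v=np.linalg.svd(w-m);print(st[4],m.round(1),"ext x",np.ptp(w[:,0]).round(),"ang",np.degrees(np.arctan2(*(v[0][[1,0]]*np.sign(-v[0][0])))).round(1))
print("dark")
for ce,st,p in blobs((V<60)&roi,5):
    w=world(c,p,12);print(st[4],w.mean(0).round(1),w[:,0].min().round(),w[:,0].max().round())
sc=.7
print("holes rough",world(c,np.array([[583,266],[567,249],[551,232],[536,214]])*sc,55).round())
print("button",world(c,np.array([[444,214]])*sc,65).round())
print("tub rim",world(c,np.array([[339,183],[400,180],[403,245],[343,246]])*sc,70).round())
r=im[125:210,345:430];cv2.imwrite("pics/stand.png",cv2.resize(r,None,fx=7,fy=7,interpolation=cv2.INTER_CUBIC))
E
```

```text
brass
65 [453.3  71.9   9. ] ext x 59.0 ang 176.6
65 [436.3 144.2   9. ] ext x 59.0 ang 173.6
61 [420.9   1.5   9. ] ext x 62.0 ang 179.6
69 [412.9 358.5   9. ] ext x 59.0 ang -172.4
72 [415.  217.6   9. ] ext x 59.0 ang 179.5
68 [411.  297.4   9. ] ext x 59.0 ang 175.1
dark
97 [492.5  -1.5  12. ] 455.0 514.0
129 [482.4 367.4  12. ] 446.0 505.0
109 [486.4 215.7  12. ] 447.0 509.0
119 [480.8 291.5  12. ] 443.0 503.0
7 [411.1  73.   12. ] 402.0 420.0
10 [373.6 351.5  12. ] 363.0 381.0
6 [374.4 217.9  12. ] 367.0 382.0
holes rough [[ 558. -334.   55.]
 [ 594. -301.   55.]
 [ 630. -267.   55.]
 [ 669. -236.   55.]]
button [[664. -39.  65.]]
tub rim [[727. 182.  70.]
 [735.  54.  70.]
 [597.  47.  70.]
 [593. 172.  70.]]
```

View pics/stand.png

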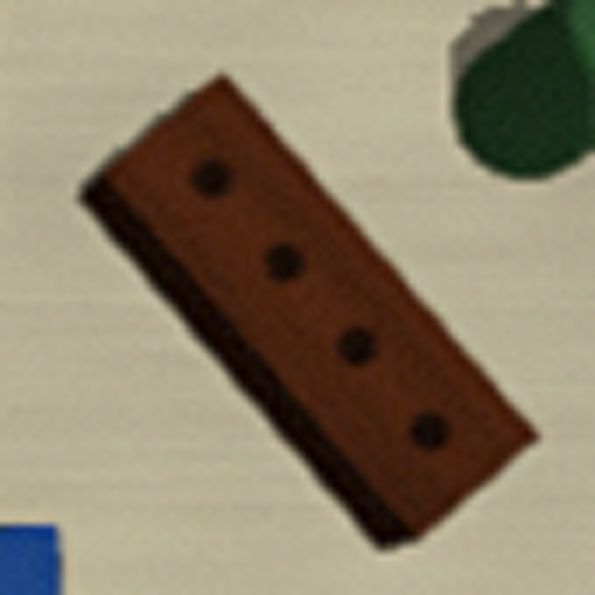

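The four holes lie on the stand's centreline, at crop pixels (212,177), (285,262), (357,346) and (430,432). I'll move towards the leftmost dart and collect joint/pose data for a kinematic model on the way.

Request:
{"op": "arm_command", "data": {"increments": [{"offset": [-0.303, -0.05, 0.085], "dr": [0, 0, 0], "hand": 0.0}, {"offset": [-0.303, -0.05, 0.085], "dr": [0, 0, 0], "hand": 0.0}, {"offset": [-0.303, -0.05, 0.085], "dr": [0, 0, 0], "hand": 0.0}, {"offset": [-0.303, -0.05, 0.085], "dr": [0, 0, 0], "hand": 0.0}, {"offset": [-0.303, -0.05, 0.085], "dr": [0, 0, 0], "hand": 0.0}, {"offset": [-0.303, -0.05, 0.085], "dr": [0, 0, 0], "hand": 0.0}, {"offset": [-0.303, -0.05, 0.085], "dr": [0, 0, 0], "hand": 0.0}, {"offset": [-0.303, -0.05, 0.085], "dr": [0, 0, 0], "hand": 0.0}]}}

```text
time_s: 0.9
eef_pos: [429.3, 357.8, 149.0]
ee_rot: [-0.0, 0.162, 0.987, -0.0]
force: [0.7, 0.6, 0.2]
grip_width: 0.503
grip_force: 0.0
```

```bash
cat >> h.py <<'E'
import json
def log():
    s=ctrl.sense();open("log.txt","a").write(json.dumps([list(map(float,s[k])) for k in("joints","eef_pos","ee_rot")])+"\n");return s
E
echo '[[1.022,0.313,1.498,0,1.331,-0.223],[168.048,497.384,231.294],[0,0.162,0.987,-0.001]]'>log.txt
python3 - <<'E'
from h import *
s=log();print({k:np.round(s[k],3).tolist() for k in("time_s","joints","eef_pos","ee_rot","grip_width")})
c=ctrl.camera_info("top")
uv=(np.array([[212,177],[285,262],[357,346],[430,432]])+.5)/7-.5+[345,125]
print(world(c,uv,55).round(1))
w=world(c,uv,55);print(np.linalg.norm(np.diff(w,axis=0),axis=1),np.degrees(np.arctan2(*(w[0]-w[3])[[1,0]])))
print("bottle base",world(c,[[600*.7,205*.7]],0),"glass",world(c,np.array([[185,255]])*.7,0),"case",world(c,np.array([[247,214]])*.7,30))
E
```

```text
{'time_s': 0.9, 'joints': [0.485, 0.462, 1.507, 0.0, 1.174, -0.76], 'eef_pos': [429.341, 357.83, 148.966], 'ee_rot': [-0.0, 0.162, 0.987, -0.0], 'grip_width': 0.503}
[[ 668.4 -234.8   55. ]
 [ 631.4 -266.2   55. ]
 [ 594.9 -297.    55. ]
 [ 557.7 -328.1   55. ]]
[48.54022674 47.735434   48.47620298] 40.10645941235164
bottle base [[ 703.46841707 -393.25116184    0.        ]] glass [[582.37277555 527.46245458   0.        ]] case [[668.50795675 384.96515833  30.        ]]
```

Request:
{"op": "arm_command", "data": {"increments": [{"offset": [0, 0, 0], "dr": [0, 0, -0.19], "hand": 0.0}, {"offset": [0, 0, 0], "dr": [0, 0, -0.19], "hand": 0.0}, {"offset": [0, 0, 0], "dr": [0, 0, -0.19], "hand": 0.0}, {"offset": [0, 0, 0], "dr": [0, 0.19, 0], "hand": 0.0}, {"offset": [0, 0, 0], "dr": [0, 0.19, 0], "hand": 0.0}, {"offset": [0, 0, 0], "dr": [0, 0.0, 0], "hand": 0.0}]}}

```text
time_s: 1.5
eef_pos: [429.6, 358.2, 147.8]
ee_rot: [-0.151, -0.059, 0.987, -0.01]
force: [0.7, 0.6, -0.5]
grip_width: 0.502
grip_force: 0.0
```

```bash
python3 - <<'E'
from h import *
s=log();print({k:np.round(s[k],3).tolist() for k in("time_s","joints","eef_pos","ee_rot","grip_width")})
E
```

```text
{'time_s': 1.5, 'joints': [0.442, 0.612, 1.299, 0.094, 1.52, -1.267], 'eef_pos': [429.561, 358.164, 147.787], 'ee_rot': [-0.151, -0.059, 0.987, -0.01], 'grip_width': 0.502}
```

```bash
cat >> h.py <<'E'
from scipy.spatial.transform import Rotation as Ro
from scipy.optimize import least_squares
def RR(q): return Ro.from_quat([q[1],q[2],q[3],q[0]])
def fk(q,P):
    h,L2,a3,L3,Lt,d,dw=P
    A=Ro.from_euler('z',q[0]);B=A*Ro.from_euler('y',q[1]);C=B*Ro.from_euler('y',q[2])
    D=C*Ro.from_euler('z',q[3])*Ro.from_euler('y',q[4])
    T=D*Ro.from_euler('z',q[5]);
    p=np.array([0,0,h])+A.apply([0,d,0])+B.apply([0,0,L2])+C.apply([a3,0,L3])+D.apply([0,dw,Lt])
    return p,T
def data(): return [list(map(np.array,json.loads(l))) for l in open("log.txt")]
def fit(x0=(150,600,0,570,250,116,0)):
    D=data()
    f=lambda P:np.concatenate([fk(q,P)[0]-p for q,p,_ in D]+[0.003*(np.array(P)-x0)])
    return least_squares(f,x0)
E
python3 - <<'E'
from h import *
for q,p,o in data():
    T=fk(q,(0,)*7)[1]; print(((T.inv()*RR(o)).as_rotvec()).round(3))
r=fit();print(r.x.round(1),r.fun.round(1))
E
```

```text
[2.00e-03 1.00e-03 1.57e+00]
[-0.    -0.     1.571]
[-0.    -0.     1.571]
[2.035e+02 4.404e+02 4.130e+01 3.978e+02 2.565e+02 1.160e+02 2.000e-01] [-0.1  0.1 -0.1  0.1 -0.1  0.1  0.   0.  -0.   0.2 -0.5  0.1 -0.5  0.
  0.   0. ]
```

```bash
cat >> h.py <<'E'
LO=np.array([-2.94,-.97,.19,-1.23,.02,-2.88]);HI=np.array([2.94,2.17,2.56,4.37,3.11,2.88])
def ik(p,R,P,q0):
    f=lambda q:np.r_[(fk(q,P)[0]-p)/100,((fk(q,P)[1]*Ro.from_euler('z',np.pi/2)).inv()*R).as_rotvec()]
    r=least_squares(f,np.clip(q0,LO+.01,HI-.01),bounds=(LO,HI));return r.x,np.abs(r.fun).max()
def Rplace(psi,be):
    # dart tip straight down; tool z azimuth psi, be below horizontal ; tool y horizontal
    z=np.array([np.cos(psi)*np.cos(be),np.sin(psi)*np.cos(be),-np.sin(be)])
    y=np.array([-np.sin(psi),np.cos(psi),0]); y=-y  # at pick z=-Z,x=-X => y=+Y ; 
    x=np.cross(y,z)
    if x[2]>0: y=-y;x=-x
    return Ro.from_matrix(np.c_[x,y,z])
E
python3 - <<'E'
from h import *
P=fit().x
H=np.array([[668.4,-234.8],[631.4,-266.2],[594.9,-297],[557.7,-328.1]])
for h in H[[0,3]]:
  for be in(5,22,35):
    for psi in(-100,-75,-50,-25,0,25,60):
      R=Rplace(np.radians(psi),np.radians(be));gp=np.r_[h,105];p=gp+R.apply([0,0,6])
      out=[]
      for q4 in(0,.7,1.57,2.5,3.1):
        for q6 in (-1.5,1.5):
          q,e=ik(p,R,P,[np.arctan2(h[1],h[0])-.2,.6,1.5,q4,1.,q6])
          if e<.002 and not any(np.allclose(q,o,atol=.05) for o in out): out.append(q)
      print(h,be,psi,[o.round(2).tolist() for o in out])
E
```

```text
[ 668.4 -234.8] 5 -100 []
[ 668.4 -234.8] 5 -75 []
[ 668.4 -234.8] 5 -50 [[-0.31, 0.86, 1.76, 3.8, 1.05, 1.26]]
[ 668.4 -234.8] 5 -25 [[-0.54, 0.81, 1.9, 3.02, 1.06, 1.62]]
[ 668.4 -234.8] 5 0 [[-0.75, 0.83, 1.85, 2.3, 1.16, 1.91]]
[ 668.4 -234.8] 5 25 [[-0.87, 0.91, 1.61, 1.74, 1.34, 2.19]]
[ 668.4 -234.8] 5 60 [[-0.86, 1.13, 1.07, 1.3, 1.79, 2.47]]
[ 668.4 -234.8] 22 -100 []
[ 668.4 -234.8] 22 -75 []
[ 668.4 -234.8] 22 -50 [[-0.33, 0.72, 1.74, 4.04, 0.66, 1.01]]
[ 668.4 -234.8] 22 -25 [[-0.53, 0.67, 1.87, 2.98, 0.59, 1.67]]
[ 668.4 -234.8] 22 0 [[-0.73, 0.69, 1.82, 2.07, 0.78, 2.17]]
[ 668.4 -234.8] 22 25 [[-0.84, 0.78, 1.6, 1.5, 1.09, 2.4]]
[ 668.4 -234.8] 22 60 [[-0.83, 1.01, 1.1, 1.08, 1.62, 2.53]]
[ 668.4 -234.8] 35 -100 [[-0.21, 0.94, 1.08, -1.02, 1.29, 0.37]]
[ 668.4 -234.8] 35 -75 []
[ 668.4 -234.8] 35 -50 []
[ 668.4 -234.8] 35 -25 [[-0.53, 0.6, 1.79, 2.78, 0.22, 1.87]]
[ 668.4 -234.8] 35 0 [[-0.69, 0.62, 1.74, 1.66, 0.55, 2.59]]
[ 668.4 -234.8] 35 25 [[-0.79, 0.72, 1.55, 1.24, 0.95, 2.66]]
[ 668.4 -234.8] 35 60 [[-0.8, 0.93, 1.1, 0.91, 1.51, 2.61]]
[ 557.7 -328.1] 5 -100 []
[... 423 characters left out ...]
 -328.1] 22 -50 [[-0.62, 0.62, 2.0, 3.52, 0.68, 1.37]]
[ 557.7 -328.1] 22 -25 [[-0.87, 0.59, 2.05, 2.54, 0.75, 1.87]]
[ 557.7 -328.1] 22 0 [[-1.04, 0.65, 1.92, 1.8, 0.97, 2.18]]
[ 557.7 -328.1] 22 25 [[-1.1, 0.76, 1.65, 1.33, 1.27, 2.34]]
[ 557.7 -328.1] 22 60 [[-1.04, 0.98, 1.16, 0.96, 1.76, 2.41]]
[ 557.7 -328.1] 35 -100 [[-0.4, 0.76, 1.46, -1.16, 1.05, 0.47]]
[ 557.7 -328.1] 35 -75 []
[ 557.7 -328.1] 35 -50 [[-0.64, 0.53, 1.92, 3.79, 0.32, 1.09]]
[ 557.7 -328.1] 35 -25 [[-0.84, 0.51, 1.97, 2.21, 0.41, 2.22]]
[ 557.7 -328.1] 35 0 [[-0.99, 0.57, 1.86, 1.51, 0.76, 2.5]]
[ 557.7 -328.1] 35 25 [[-1.05, 0.68, 1.62, 1.14, 1.12, 2.54]]
[ 557.7 -328.1] 35 60 [[-1.01, 0.89, 1.19, 0.81, 1.62, 2.45]]
```

```bash
cat > sim.py <<'E'
from h import *
from scipy.spatial.transform import Slerp
P=fit().x
def run(p0,R0,p1,R1,q0,n=12):
    S=Slerp([0,1],Ro.concatenate([R0,R1]));q=q0;qs=[]
    for t in np.linspace(0,1,n):
        q,e=ik(p0+(p1-p0)*t,S(t),P,q);qs.append(np.r_[q,e])
    return np.array(qs)
if __name__=="__main__":
  q,_,_=data()[-1]
  for flip in(0,1):
   for til in(0,17):
    R0=Ro.from_matrix(np.c_[[-1,0,0],[0,1,0],[0,0,-1]].astype(float))*Ro.from_euler('y',np.radians(til))
    F=Ro.from_euler('z',np.pi*flip);p0=np.array([500,0,250.])
    q0,e=ik(p0,R0*F,P,[-.2,.5,1.4,0,1.4,-1.57+3.14*flip])
    for psi in(-100,-25,0,25,50):
      be=np.radians(til+5);R1=Rplace(np.radians(psi),be);p1=np.array([600,-290,200.])
      qs=run(p0,R0*F,p1,R1*F,q0)
      print(flip,til,psi,"err",qs[:,6].max().round(3),"maxstep",np.abs(np.diff(qs[:,:6],axis=0)).max(0).round(2),"end",qs[-1,:6].round(2),"j6",qs[:,5].min().round(2),qs[:,5].max().round(2),"j5min",qs[:,4].min().round(2))
E
python3 sim.py
```

```text
0 0 -100 err 0.267 maxstep [0.03 0.1  0.15 0.23 0.14 0.31] end [-0.26  0.84  1.18 -1.23  1.46  0.41] j6 -1.81 0.41 j5min 0.88
0 0 -25 err 0.534 maxstep [0.06 0.05 0.08 0.41 0.19 0.38] end [-0.63  0.34  1.84  1.24  0.03 -2.88] j6 -2.88 -1.81 j5min 0.03
0 0 0 err 0.605 maxstep [0.08 0.05 0.08 0.25 0.16 0.29] end [-0.81  0.36  1.75  1.09  0.58 -2.88] j6 -2.88 -1.81 j5min 0.54
0 0 25 err 0.556 maxstep [0.1  0.09 0.09 0.22 0.15 0.28] end [-0.94  0.54  1.49  1.02  1.19 -2.88] j6 -2.88 -1.81 j5min 0.87
0 0 50 err 0.69 maxstep [0.11 0.32 0.37 0.23 0.4  0.27] end [-0.95  1.06  0.84  1.2   2.07 -2.88] j6 -2.88 -1.81 j5min 1.07
0 17 -100 err 0.03 maxstep [0.02 0.09 0.11 0.15 0.12 0.25] end [-0.27  0.76  1.29 -1.23  1.32  0.41] j6 -1.77 0.41 j5min 1.09
0 17 -25 err 0.263 maxstep [0.05 0.05 0.08 0.56 0.19 0.53] end [-0.67  0.34  1.84  1.2   0.13 -2.88] j6 -2.88 -1.77 j5min 0.13
0 17 0 err 0.369 maxstep [0.08 0.06 0.07 0.23 0.16 0.26] end [-0.81  0.37  1.72  0.97  0.62 -2.88] j6 -2.88 -1.77 j5min 0.61
0 17 25 err 0.42 maxstep [0.09 0.07 0.07 0.17 0.14 0.23] end [-0.89  0.51  1.46  0.84  1.12 -2.88
[... 684 characters left out ...]
0.18 0.13 0.27] end [-1.02  0.88  1.3   1.31  1.78 -0.65] j6 -0.65 1.34 j5min 1.07
1 17 -100 err 0.418 maxstep [0.03 0.09 0.13 0.15 0.12 0.25] end [-0.33  0.73  1.15 -0.91  1.34  2.88] j6 1.37 2.88 j5min 1.09
1 17 -25 err 0.0 maxstep [0.05 0.08 0.08 0.83 0.19 0.81] end [-0.73  0.39  1.99  2.52  0.48 -1.12] j6 -1.12 1.37 j5min 0.21
1 17 0 err 0.0 maxstep [0.08 0.08 0.07 0.31 0.16 0.34] end [-0.93  0.45  1.89  1.72  0.85 -0.69] j6 -0.69 1.37 j5min 0.65
1 17 25 err 0.0 maxstep [0.09 0.1  0.07 0.19 0.14 0.24] end [-1.01  0.59  1.63  1.33  1.24 -0.59] j6 -0.59 1.37 j5min 0.98
1 17 50 err 0.0 maxstep [0.09 0.11 0.1  0.14 0.13 0.22] end [-0.99  0.77  1.28  1.1   1.63 -0.56] j6 -0.56 1.37 j5min 1.23
```

Request:
{"op": "arm_command", "data": {"increments": [{"offset": [0, 0, 0], "dr": [0, 0, 0.19], "hand": 0.0}, {"offset": [0, 0, 0], "dr": [0, 0, 0.19], "hand": 0.0}, {"offset": [0, 0, 0], "dr": [0, 0, 0.19], "hand": 0.0}, {"offset": [0, 0, 0], "dr": [0, 0, 0.19], "hand": 0.0}, {"offset": [0, 0, 0], "dr": [0, 0, 0.19], "hand": 0.0}, {"offset": [0, 0, 0], "dr": [0, 0, 0.19], "hand": 0.0}, {"offset": [0, 0, 0], "dr": [0, 0, 0.19], "hand": 0.0}]}}

```text
time_s: 2.2
eef_pos: [427.9, 358.9, 149.6]
ee_rot: [-0.123, 0.443, 0.884, -0.082]
force: [-0.1, 0.7, 1.0]
grip_width: 0.499
grip_force: 0.0
```

Request:
{"op": "arm_command", "data": {"increments": [{"offset": [0, 0, 0], "dr": [0, 0, 0.19], "hand": 0.0}, {"offset": [0, 0, 0], "dr": [0, 0, 0.19], "hand": 0.0}, {"offset": [0, 0, 0], "dr": [0, 0, 0.19], "hand": 0.0}, {"offset": [0, 0, 0], "dr": [0, 0, 0.19], "hand": 0.0}, {"offset": [0, 0, 0], "dr": [0, 0, 0.19], "hand": 0.0}, {"offset": [0, 0, 0], "dr": [0, 0, 0.19], "hand": 0.0}, {"offset": [0, 0, 0], "dr": [0, 0, 0.19], "hand": 0.0}]}}

```text
time_s: 2.9
eef_pos: [427.8, 358.9, 149.6]
ee_rot: [-0.066, 0.825, 0.546, -0.132]
force: [-0.2, -0.0, -0.2]
grip_width: 0.5
grip_force: 0.0
```

Request:
{"op": "arm_command", "data": {"increments": [{"offset": [0, 0, 0], "dr": [0, 0, 0.19], "hand": 0.0}, {"offset": [0, 0, 0], "dr": [0, 0, 0.19], "hand": 0.0}, {"offset": [0, 0, 0], "dr": [0, 0, 0.19], "hand": 0.0}, {"offset": [0, 0, 0], "dr": [0, 0, 0.19], "hand": 0.0}, {"offset": [0, 0, 0], "dr": [0, 0, 0.19], "hand": 0.0}, {"offset": [0, 0, 0], "dr": [0, 0, 0.19], "hand": 0.0}, {"offset": [0, 0, 0], "dr": [0, 0, 0.19], "hand": 0.0}, {"offset": [0, 0, 0], "dr": [0, 0, 0], "hand": 0.0}]}}

```text
time_s: 3.7
eef_pos: [427.9, 358.9, 149.7]
ee_rot: [0.009, 0.987, 0.064, -0.147]
force: [0.3, -0.2, -0.0]
grip_width: 0.499
grip_force: 0.0
```

```bash
cat >> h.py <<'E'
def snap(n,f):
    c=ctrl.camera_info(n);im=cv2.cvtColor(ctrl.capture(n),cv2.COLOR_RGB2BGR);cv2.imwrite(f,im);return c,im
def darts(c,im,z=9.):
    """brass barrels: centre on plane z, heading of the tip (image-free sign: towards -x)"""
    H,S,V=cv2.split(cv2.cvtColor(im,cv2.COLOR_BGR2HSV));out=[]
    for ce,st,p in blobs((H<28)&(S>110)&(V>60),12):
        w=world(c,p,z);m=w.mean(0);v=np.linalg.svd(w-m,full_matrices=False)[2][0];L=np.ptp((w-m)@v);v=v*np.sign(v[0])
        if 45<L<75: out.append((m.round(1).tolist(),np.degrees(np.arctan2(v[1],v[0])).round(1),L.round(0)))
    return out
def rel(p,R=None):
    """shift to world TCP p (and rotation R) in tool axes and units"""
    s=ctrl.sense();T=RR(s["ee_rot"]);o=T.inv().apply(np.array(p)-s["eef_pos"])/120
    r=(T.inv()*R).as_rotvec()/(np.pi/4) if R is not None else None
    return o.round(3),None if r is None else r.round(3)
def show():
    s=log();print({k:np.round(s[k],2).tolist() for k in("time_s","joints","eef_pos","force","grip_width","grip_force")},RR(s["ee_rot"]).as_matrix().round(3).tolist())
E
python3 - <<'E'
from h import *
show();c,im=snap("wrist","pics/w1.png")
for d in darts(c,im): print(d)
r=fit();print(r.x.round(1),abs(r.fun).max())
E
```

```text
{'time_s': 3.7, 'joints': [0.44, 0.6, 1.3, 0.09, 1.51, 1.87], 'eef_pos': [427.87, 358.9, 149.69], 'force': [0.3, -0.15, -0.04], 'grip_width': 0.5, 'grip_force': 0.0} [[0.948, 0.128, -0.29], [0.123, -0.992, -0.036], [-0.292, -0.002, -0.956]]
([413.3, 357.4, 9.0], np.float64(6.9), np.float64(63.0))
([438.7, 146.3, 9.0], np.float64(-5.8), np.float64(62.0))
([411.8, 296.2, 9.0], np.float64(-6.7), np.float64(61.0))
([417.4, 216.4, 9.0], np.float64(-4.2), np.float64(62.0))
[2.035e+02 4.404e+02 4.130e+01 3.978e+02 2.565e+02 1.161e+02 1.000e-01] 0.5166976853988899
```

View pics/w1.png

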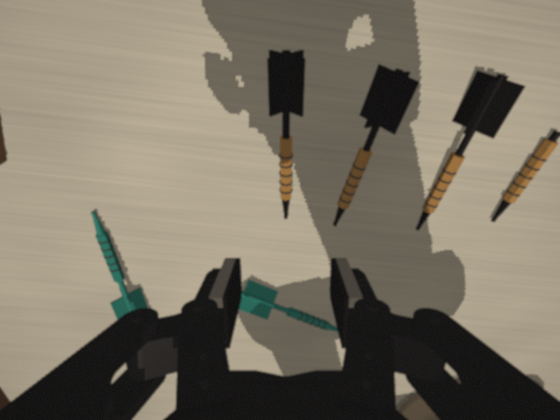

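The wrist view confirms the leftmost whole dart: black flight, brass barrel at (286,170), tip at (286,215). The turquoise pieces at (115,265) and (285,305) are look-alikes. I'll pick this dart.

Request:
{"op": "arm_command", "data": {"increments": [{"offset": [0.0857, 0, 0.2885], "dr": [0, 0, 0], "hand": 0.0}, {"offset": [0.0857, 0, 0.2885], "dr": [0, 0, 0], "hand": 0.0}, {"offset": [0.0857, 0, 0.2885], "dr": [0, 0, 0], "hand": 0.0}, {"offset": [0.0857, 0, 0.2885], "dr": [0, 0, 0], "hand": 0.0}, {"offset": [0, 0, 0], "dr": [0, 0, 0], "hand": 0.0}, {"offset": [0, 0, 0], "dr": [0, 0, 0], "hand": -1}, {"offset": [0, 0, 0], "dr": [0, 0, 0], "hand": -1}, {"offset": [0, 0, 0], "dr": [0, 0, 0], "hand": -1}], "grip_force": 50}}

```text
time_s: 4.55
eef_pos: [427.0, 359.1, 5.9]
ee_rot: [0.008, 0.987, 0.065, -0.148]
force: [-0.0, -0.8, 0.4]
grip_width: 0.092
grip_force: 51.9
```

Request:
{"op": "arm_command", "data": {"increments": [{"offset": [0, 0, 0], "dr": [0, 0, 0], "hand": -1}, {"offset": [0, 0, 0], "dr": [0, 0, 0], "hand": -1}, {"offset": [0, 0, 0], "dr": [0, 0, 0], "hand": -1}]}}

```text
time_s: 4.85
eef_pos: [427.0, 359.1, 5.7]
ee_rot: [0.008, 0.987, 0.064, -0.148]
force: [0.2, 1.1, 5.0]
grip_width: 0.095
grip_force: 52.3
```

```bash
python3 -c "
from h import *
show()"
```

```text
{'time_s': 4.85, 'joints': [0.45, 0.78, 1.41, 0.1, 1.24, 1.84], 'eef_pos': [427.01, 359.09, 5.71], 'force': [0.15, 1.05, 4.97], 'grip_width': 0.1, 'grip_force': 52.34} [[0.948, 0.129, -0.291], [0.124, -0.992, -0.035], [-0.293, -0.003, -0.956]]
```

Request:
{"op": "arm_command", "data": {"increments": [{"offset": [-0.05, 0, -0.17], "dr": [0, 0, 0], "hand": -1}, {"offset": [-0.105, 0, -0.3425], "dr": [0, 0, 0], "hand": -1}, {"offset": [-0.105, 0, -0.3425], "dr": [0, 0, 0], "hand": -1}, {"offset": [-0.105, 0, -0.3425], "dr": [0, 0, 0], "hand": -1}, {"offset": [-0.105, 0, -0.3425], "dr": [0, 0, 0], "hand": -1}, {"offset": [-0.055, 0, -0.1725], "dr": [0, 0, 0], "hand": -1}]}}

```text
time_s: 5.45
eef_pos: [427.7, 358.8, 223.8]
ee_rot: [0.008, 0.987, 0.064, -0.146]
force: [-0.4, 1.0, -0.1]
grip_width: 0.094
grip_force: 51.8
```

Request:
{"op": "arm_command", "data": {"increments": [{"offset": [0.0167, 0.365, -0.033], "dr": [0, 0, 0], "hand": -1}, {"offset": [0.0167, 0.365, -0.033], "dr": [0, 0, 0], "hand": -1}, {"offset": [0.0167, 0.365, -0.033], "dr": [0, 0, 0], "hand": -1}, {"offset": [0.0167, 0.365, -0.033], "dr": [0, 0, 0], "hand": -1}, {"offset": [0.0167, 0.365, -0.033], "dr": [0, 0, 0], "hand": -1}, {"offset": [0.0167, 0.365, -0.033], "dr": [0, 0, 0], "hand": -1}, {"offset": [0.0167, 0.365, -0.033], "dr": [0, 0, 0], "hand": -1}]}}

```text
time_s: 6.15
eef_pos: [488.0, 55.4, 241.9]
ee_rot: [0.008, 0.987, 0.064, -0.149]
force: [0.3, 0.7, -0.3]
grip_width: 0.091
grip_force: 51.8
```

Request:
{"op": "arm_command", "data": {"increments": [{"offset": [0.0167, 0.365, -0.033], "dr": [0, 0, 0], "hand": -1}, {"offset": [0.0167, 0.365, -0.033], "dr": [0, 0, 0], "hand": -1}, {"offset": [0.0167, 0.365, -0.033], "dr": [0, 0, 0], "hand": -1}, {"offset": [0.0167, 0.365, -0.033], "dr": [0, 0, 0], "hand": -1}, {"offset": [0.0167, 0.365, -0.033], "dr": [0, 0, 0], "hand": -1}, {"offset": [0.0167, 0.365, -0.033], "dr": [0, 0, 0], "hand": -1}, {"offset": [0, 0, 0], "dr": [0, 0, 0], "hand": -1}]}}

```text
time_s: 6.85
eef_pos: [540.1, -205.7, 259.4]
ee_rot: [0.008, 0.987, 0.062, -0.149]
force: [-0.5, 0.3, -1.1]
grip_width: 0.094
grip_force: 51.8
```

```bash
python3 - <<'E'
from h import *
show();c,im=snap("wrist","pics/w2.png")
H=np.array([[668.4,-234.8],[631.4,-266.2],[594.9,-297],[557.7,-328.1]])
print(pix(c,np.c_[H,[55]*4]).round(1))
r=fit();print(r.x.round(1),abs(r.fun).max())
E
```

```text
{'time_s': 6.85, 'joints': [-0.49, 0.58, 1.06, -0.17, 1.75, 0.95], 'eef_pos': [540.13, -205.72, 259.44], 'force': [-0.5, 0.32, -1.1], 'grip_width': 0.09, 'grip_force': 51.82} [[0.948, 0.124, -0.293], [0.119, -0.992, -0.035], [-0.295, -0.002, -0.956]]
[[342.6 -25.8]
 [368.8  32.4]
 [390.5  81.2]
 [409.3 123.9]]
[201.6 438.9  39.  397.6 255.5 116.2   0. ] 0.5172436475707773
```

View pics/w2.png

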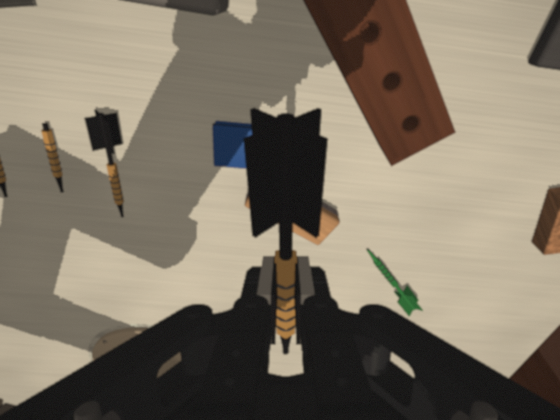

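The dart is gripped centrally, with its tip at (286,352) and its flight pointing up the picture. Three holes are visible at (371,31), (392,80) and (411,123), within 2 px of the top-camera prediction. Next I'll refine the holes, check the dart in the grip, and plan the move.

```bash
cat >> h.py <<'E'
def grip(p0,R0,g,az,el=5.):
    """dart in tool frame: origin b, tip direction a"""
    az,el=np.radians([az,el]);a=R0.inv().apply([-np.cos(el)*np.cos(az),-np.cos(el)*np.sin(az),-np.sin(el)])
    a[1]=0;a/=np.linalg.norm(a);b=R0.inv().apply(np.array(g)-p0);b[1]=0;return a,b
def placeR(a,psi):
    # tool x,z in vertical plane, tip dir a -> -Z ; tool y horizontal
    psi=np.radians(psi)
    for sg in(1,-1):
        y=sg*np.array([-np.sin(psi),np.cos(psi),0]);d=np.array([0,0,-1.]);e=np.cross(y,d)  # frame (d,e,y)
        # in tool: a, cross(ytool,a), ytool
        yt=np.array([0,1.,0]);A=np.c_[a,np.cross(yt,a),yt];B=np.c_[d,e,y];R=Ro.from_matrix(B@A.T)
        if R.apply([0,0,1])@[np.cos(psi),np.sin(psi),0]>0: return R
def rows(p1,R1,n,p0=None,R0=None,hand=-1):
    from scipy.spatial.transform import Slerp
    if p0 is None: s=ctrl.sense();p0,R0=np.array(s["eef_pos"]),RR(s["ee_rot"])
    S=Slerp([0,1],Ro.concatenate([R0,R1]));p,R=np.array(p0),R0;out=[]
    for t in np.arange(1,n+1)/n:
        o=(R.inv().apply(p0+(p1-p0)*t-p)/120).round(3);w=((R.inv()*S(t)).as_rotvec()/(np.pi/4)).round(3)
        out.append((o.tolist(),w.tolist()));p=p+R.apply(o*120);R=R*Ro.from_rotvec(w*np.pi/4)
    print(len(out),"rows; max shift",max(np.linalg.norm(o[0]) for o in out).round(3),"turn",max(np.linalg.norm(o[1]) for o in out).round(3))
    i=0
    while i<n:
        k=i
        while k<n and out[k]==out[i]: k+=1
        print(k-i,"x",out[i]);i=k
    return p,R
E
python3 - <<'E'
from h import *
c=ctrl.camera_info("wrist");im=cv2.imread("pics/w2.png");V=im.max(2).astype(int)
H=np.array([[668.4,-234.8],[631.4,-266.2],[594.9,-297],[557.7,-328.1]])
g=[]
for u,v in[(371,31),(392,80),(411,123)]:
    y0,x0=v-14,u-15;q=V[max(y0,0):v+15,x0:u+16];t=(q.min()+np.median(q))/2
    bl=max(blobs(q<t,8),key=lambda b:b[1][4]);g.append(bl[0]+[x0,max(y0,0)]);print(bl[1][4],g[-1].round(1))
w=world(c,g,55);print(w.round(1),np.linalg.norm(np.diff(w,axis=0),axis=1).round(1))
allp=np.r_[H,w[:,:2]];k=np.r_[0,1,2,3,1,2,3]*48
def f(x):return (allp-np.c_[x[0]-k*np.cos(x[2]),x[1]-k*np.sin(x[2])]).ravel()
r=least_squares(f,[668,-235,.7]);print(r.x,r.fun.round(1))
hs=np.c_[r.x[0]-48*np.arange(4)*np.cos(r.x[2]),r.x[1]-48*np.arange(4)*np.sin(r.x[2])];print(hs.round(1));np.save("holes.npy",hs)
s=ctrl.sense();R=RR(s["ee_rot"]);p=np.array(s["eef_pos"])
R0=Ro.from_matrix(np.array([[0.948,0.129,-0.291],[0.124,-0.992,-0.035],[-0.293,-0.003,-0.956]]))
m=np.array([413.3,357.4]);az=np.radians(6.9);gp=np.r_[m+15*np.array([np.cos(az),np.sin(az)]),9.5]
a,b=grip(np.array([427.01,359.09,5.71]),R0,gp,6.9);print("a",a,"b",b)
for k in(70,0-78): print("tip/tail pix",pix(c,p+R.apply(b+a*k)))
E
```

```text
298 [367.8  34.3]
228 [391.2  80.9]
189 [410.3 122.9]
[[ 629.9 -262.8   55. ]
 [ 595.3 -294.6   55. ]
 [ 559.  -325.8   55. ]] [47.  47.8]
[ 668.02037032 -233.86742639    0.70264157] [ 0.4 -0.9  0.  -1.3  0.1 -1.1 -0.4 -1.2 -1.5  2.1  0.6  1.3  0.9  1.1]
[[ 668.  -233.9]
 [ 631.4 -264.9]
 [ 594.8 -295.9]
 [ 558.1 -326.9]]
a [-0.92690344  0.          0.37529989] b [ 0.02315373  0.         -3.97125096]
tip/tail pix [[286.01941022 349.95955699]]
tip/tail pix [[286.61101869 120.07416629]]
```

```bash
cat >> h.py <<'E'
A=np.array([-0.92690344,0,0.37529989]);B=np.array([0.023,0,-3.97])
def pose_tip(xy,ztip,psi,a=A,b=B):
    R=placeR(a,psi);return np.r_[xy,ztip+70]-R.apply(b),R
E
cat > go.py <<'E'
import sys
from h import *
k=int(sys.argv[1]);zt=float(sys.argv[2]);n=int(sys.argv[3]);psi=float(sys.argv[4])
h=np.load("holes.npy")[k];p,R=pose_tip(h,zt,psi);print("target",p.round(1),R.as_matrix().round(2).tolist())
from sim import run
s=ctrl.sense();qs=run(np.array(s["eef_pos"]),RR(s["ee_rot"]),p,R,np.array(s["joints"]),n+1)
print("ik err",qs[:,6].max().round(3),"step",np.abs(np.diff(qs[:,:6],axis=0)).max(0).round(2),"end",qs[-1,:6].round(2))
rows(p,R,n)
E
python3 go.py 0 92 15 15
```

```text
target [ 671.6 -232.9  160.5] [[0.36, 0.26, 0.9], [0.1, -0.97, 0.24], [0.93, 0.0, -0.38]]
ik err 0.0 step [0.03 0.05 0.06 0.18 0.1  0.18] end [-0.81  0.62  1.7   1.61  0.95 -0.67]
15 rows; max shift 0.093 turn 0.127
1 x ([0.083, 0.026, 0.032], [0.005, 0.126, -0.012])
1 x ([0.08, 0.026, 0.039], [0.005, 0.126, -0.011])
1 x ([0.075, 0.028, 0.048], [0.006, 0.126, -0.012])
1 x ([0.07, 0.028, 0.054], [0.005, 0.125, -0.011])
1 x ([0.064, 0.03, 0.061], [0.005, 0.126, -0.012])
1 x ([0.057, 0.03, 0.067], [0.005, 0.126, -0.011])
1 x ([0.051, 0.03, 0.071], [0.005, 0.126, -0.012])
1 x ([0.042, 0.032, 0.077], [0.005, 0.126, -0.011])
1 x ([0.035, 0.032, 0.08], [0.006, 0.126, -0.012])
1 x ([0.026, 0.033, 0.083], [0.005, 0.126, -0.011])
1 x ([0.018, 0.033, 0.085], [0.005, 0.125, -0.012])
1 x ([0.008, 0.034, 0.086], [0.005, 0.126, -0.011])
1 x ([0.001, 0.034, 0.086], [0.005, 0.126, -0.012])
1 x ([-0.009, 0.035, 0.086], [0.006, 0.126, -0.011])
1 x ([-0.018, 0.035, 0.084], [0.005, 0.126, -0.012])
```

Request:
{"op": "arm_command", "data": {"increments": [{"offset": [0.083, 0.026, 0.032], "dr": [0.005, 0.126, -0.012], "hand": -1}, {"offset": [0.08, 0.026, 0.039], "dr": [0.005, 0.126, -0.011], "hand": -1}, {"offset": [0.075, 0.028, 0.048], "dr": [0.006, 0.126, -0.012], "hand": -1}, {"offset": [0.07, 0.028, 0.054], "dr": [0.005, 0.125, -0.011], "hand": -1}, {"offset": [0.064, 0.03, 0.061], "dr": [0.005, 0.126, -0.012], "hand": -1}, {"offset": [0.057, 0.03, 0.067], "dr": [0.005, 0.126, -0.011], "hand": -1}, {"offset": [0.051, 0.03, 0.071], "dr": [0.005, 0.126, -0.012], "hand": -1}, {"offset": [0.042, 0.032, 0.077], "dr": [0.005, 0.126, -0.011], "hand": -1}]}}

```text
time_s: 7.7
eef_pos: [610.8, -215.5, 207.9]
ee_rot: [-0.038, 0.964, 0.095, 0.244]
force: [1.1, 1.0, -0.5]
grip_width: 0.09
grip_force: 51.7
```

Request:
{"op": "arm_command", "data": {"increments": [{"offset": [0.035, 0.032, 0.08], "dr": [0.006, 0.126, -0.012], "hand": -1}, {"offset": [0.026, 0.033, 0.083], "dr": [0.005, 0.126, -0.011], "hand": -1}, {"offset": [0.018, 0.033, 0.085], "dr": [0.005, 0.125, -0.012], "hand": -1}, {"offset": [0.008, 0.034, 0.086], "dr": [0.005, 0.126, -0.011], "hand": -1}, {"offset": [0.001, 0.034, 0.086], "dr": [0.005, 0.126, -0.012], "hand": -1}, {"offset": [-0.009, 0.035, 0.086], "dr": [0.006, 0.126, -0.011], "hand": -1}, {"offset": [-0.018, 0.035, 0.084], "dr": [0.005, 0.126, -0.012], "hand": -1}, {"offset": [0, 0, 0], "dr": [0, 0, 0], "hand": -1}]}}

```text
time_s: 8.5
eef_pos: [671.2, -229.2, 158.3]
ee_rot: [-0.076, 0.823, 0.108, 0.553]
force: [0.9, 0.3, 0.1]
grip_width: 0.093
grip_force: 51.9
```

```bash
python3 -c "
from h import *
show();r=fit();print(r.x.round(1),abs(r.fun).max())
for n in('scene','top'): 
    c,im=snap(n,f'pics/{n}1.png')
    h=np.load('holes.npy')[0]; print(n,'hole',pix(c,np.r_[h,55]).round(1),'tip',pix(c,np.r_[h,92]).round(1),'tail',pix(c,np.r_[h,240]).round(1))
    u,v=pix(c,np.r_[h,100])[0].astype(int);cv2.imwrite(f'pics/{n}1c.png',cv2.resize(im[v-45:v+45,u-60:u+60],None,fx=6.6,fy=6.6,interpolation=cv2.INTER_CUBIC)[:600,:800]);print(u-60,v-45)
"; python3 go.py 0 92 3 15; python3 -c "
import cv2,numpy as np
a,b=[cv2.resize(cv2.imread(f'pics/{n}1c.png'),(400,300)) for n in('scene','top')];cv2.imwrite('pics/both1.png',np.hstack([a,b]))"
```

```text
{'time_s': 8.5, 'joints': [-0.8, 0.63, 1.71, 1.61, 0.95, -0.67], 'eef_pos': [671.24, -229.16, 158.31], 'force': [0.87, 0.35, 0.1], 'grip_width': 0.09, 'grip_force': 51.86} [[0.365, 0.262, 0.893], [0.094, -0.965, 0.245], [0.926, -0.005, -0.377]]
[201.5 438.8  39.  397.6 255.3 116.3  -0. ] 0.5171667819462902
scene hole [[163.  242.7]] tip [[160.9 231.3]] tail [[152.  181.6]]
100 183
top hole [[374.6 150. ]] tip [[377.7 147.1]] tail [[392.6 133.3]]
318 101
target [ 671.6 -232.9  160.5] [[0.36, 0.26, 0.9], [0.1, -0.97, 0.24], [0.93, 0.0, -0.38]]
ik err 0.0 step [0. 0. 0. 0. 0. 0.] end [-0.81  0.62  1.7   1.61  0.95 -0.67]
3 rows; max shift 0.01 turn 0.002
1 x ([-0.004, 0.009, -0.002], [-0.002, 0.001, 0.0])
1 x ([-0.004, 0.009, -0.002], [-0.002, 0.001, 0.001])
1 x ([-0.004, 0.009, -0.002], [-0.002, 0.0, 0.0])
```

View pics/both1.png

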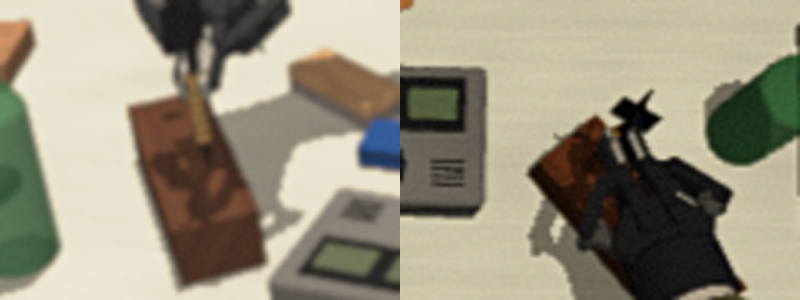

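The dart hangs upright above hole 3, with its tip near scene pixel (162,230) against a predicted (161,231). I'll correct the 4 mm drift and lower to just above the mouth.

Request:
{"op": "arm_command", "data": {"increments": [{"offset": [-0.004, 0.009, -0.002], "dr": [-0.002, 0.001, 0], "hand": -1}, {"offset": [-0.004, 0.009, -0.002], "dr": [-0.002, 0.001, 0], "hand": -1}, {"offset": [-0.004, 0.009, -0.002], "dr": [-0.002, 0, 0], "hand": -1}, {"offset": [0, 0, 0], "dr": [0, 0, 0], "hand": -1}]}}

```text
time_s: 9.0
eef_pos: [671.6, -234.0, 160.9]
ee_rot: [-0.072, 0.821, 0.109, 0.555]
force: [-0.4, 0.3, -0.5]
grip_width: 0.094
grip_force: 51.8
```

```bash
python3 go.py 0 58 3 15;python3 go.py 0 25 5 15
```

```text
target [ 671.6 -232.9  126.5] [[0.36, 0.26, 0.9], [0.1, -0.97, 0.24], [0.93, 0.0, -0.38]]
ik err 0.0 step [0.   0.02 0.   0.02 0.   0.03] end [-0.81  0.69  1.71  1.66  0.95 -0.75]
3 rows; max shift 0.096 turn 0.002
1 x ([-0.089, -0.003, 0.036], [0.001, -0.001, 0.001])
1 x ([-0.088, -0.004, 0.037], [0.001, -0.001, 0.001])
1 x ([-0.088, -0.003, 0.036], [0.001, -0.001, 0.001])
target [ 671.6 -232.9   93.5] [[0.36, 0.26, 0.9], [0.1, -0.97, 0.24], [0.93, 0.0, -0.38]]
ik err 0.0 step [0.   0.03 0.   0.02 0.   0.03] end [-0.81  0.75  1.71  1.71  0.96 -0.83]
5 rows; max shift 0.113 turn 0.002
1 x ([-0.104, -0.002, 0.042], [0.001, -0.001, 0.001])
1 x ([-0.104, -0.002, 0.043], [0.0, -0.0, 0.0])
1 x ([-0.104, -0.002, 0.042], [0.001, -0.001, 0.001])
1 x ([-0.104, -0.002, 0.042], [0.0, -0.0, 0.0])
1 x ([-0.104, -0.002, 0.043], [0.001, -0.001, 0.001])
```

Request:
{"op": "arm_command", "data": {"increments": [{"offset": [-0.089, -0.003, 0.036], "dr": [0.001, 0, 0], "hand": -1}, {"offset": [-0.088, -0.004, 0.037], "dr": [0.001, 0, 0], "hand": -1}, {"offset": [-0.088, -0.003, 0.036], "dr": [0.001, 0, 0], "hand": -1}, {"offset": [0, 0, 0], "dr": [0, 0, 0], "hand": -1}, {"offset": [0, 0, 0], "dr": [0, 0, 0], "hand": -1}]}}

```text
time_s: 9.5
eef_pos: [671.6, -232.8, 125.5]
ee_rot: [-0.073, 0.821, 0.109, 0.555]
force: [0.7, 0.4, -0.4]
grip_width: 0.092
grip_force: 51.8
```

```bash
python3 go.py 0 25 4 15
```

```text
target [ 671.6 -232.9   93.5] [[0.36, 0.26, 0.9], [0.1, -0.97, 0.24], [0.93, 0.0, -0.38]]
ik err 0.0 step [0.   0.02 0.   0.01 0.   0.02] end [-0.81  0.75  1.71  1.71  0.96 -0.83]
4 rows; max shift 0.067 turn 0.001
1 x ([-0.062, 0.0, 0.025], [-0.0, -0.001, 0.0])
1 x ([-0.062, 0.001, 0.025], [-0.001, -0.0, 0.001])
2 x ([-0.062, -0.0, 0.025], [0.0, -0.001, -0.0])
```

Request:
{"op": "arm_command", "data": {"increments": [{"offset": [-0.062, 0, 0.025], "dr": [0, 0, 0], "hand": -1}, {"offset": [-0.062, 0, 0.025], "dr": [0, 0, 0], "hand": -1}, {"offset": [-0.062, 0, 0.025], "dr": [0, 0, 0], "hand": -1}, {"offset": [-0.062, 0, 0.025], "dr": [0, 0, 0], "hand": -1}, {"offset": [0, 0, 0], "dr": [0, 0, 0], "hand": -1}]}}

```text
time_s: 10.0
eef_pos: [671.3, -232.9, 92.4]
ee_rot: [-0.073, 0.822, 0.108, 0.554]
force: [-0.1, -1.8, -1.9]
grip_width: 0.09
grip_force: 51.9
```

```bash
python3 -c "
from h import *
show()
h=np.load('holes.npy')[0]
o=[]
for n in('scene','top'): 
    c,im=snap(n,f'pics/{n}2.png')
    u,v=pix(c,np.r_[h,90])[0].astype(int);o.append(cv2.resize(im[v-45:v+45,u-60:u+60],(400,300),interpolation=cv2.INTER_CUBIC))
cv2.imwrite('pics/both2.png',np.hstack(o))"
```

```text
{'time_s': 10.0, 'joints': [-0.81, 0.75, 1.71, 1.71, 0.96, -0.84], 'eef_pos': [671.31, -232.94, 92.43], 'force': [-0.14, -1.82, -1.85], 'grip_width': 0.09, 'grip_force': 51.91} [[0.362, 0.259, 0.896], [0.097, -0.966, 0.24], [0.927, 0.0, -0.374]]
```

View pics/both2.png

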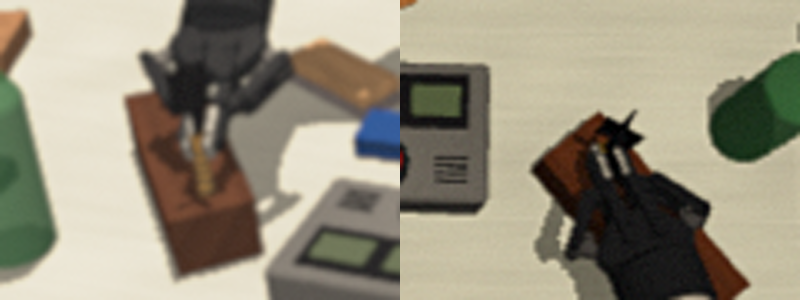

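The barrel end is entering the hole with only about 2 N on the wrist. I'll release it.

Request:
{"op": "arm_command", "data": {"increments": [{"offset": [-0.03, 0, 0.0125], "dr": [0, 0, 0], "hand": -1}, {"offset": [0, 0, 0], "dr": [0, 0, 0], "hand": -0.3}, {"offset": [0, 0, 0], "dr": [0, 0, 0], "hand": -0.3}, {"offset": [0, 0, 0], "dr": [0, 0, 0], "hand": -0.3}, {"offset": [0, 0, 0], "dr": [0, 0, 0], "hand": -0.3}]}}

```text
time_s: 10.6
eef_pos: [671.7, -232.7, 90.2]
ee_rot: [-0.073, 0.821, 0.109, 0.555]
force: [0.5, -0.1, 0.2]
grip_width: 0.35
grip_force: 0.0
```

Request:
{"op": "arm_command", "data": {"increments": [{"offset": [-0.047, 0, -0.116], "dr": [0, 0, 0], "hand": -0.3}, {"offset": [-0.094, 0, -0.232], "dr": [0, 0, 0], "hand": -0.3}, {"offset": [-0.094, 0, -0.232], "dr": [0, 0, 0], "hand": -0.3}, {"offset": [-0.094, 0, -0.232], "dr": [0, 0, 0], "hand": -0.3}, {"offset": [0, 0, 0], "dr": [0, 0, 0], "hand": -0.3}]}}

```text
time_s: 11.1
eef_pos: [568.2, -261.5, 89.7]
ee_rot: [-0.072, 0.822, 0.108, 0.555]
force: [0.3, -0.5, 0.3]
grip_width: 0.347
grip_force: 0.0
```

```bash
cat > look.py <<'E'
import sys
from h import *
k=int(sys.argv[1]);tag=sys.argv[2];show();o=[]
h=np.load('holes.npy')[k]
for n in('scene','top'): 
    c,im=snap(n,f'pics/{n}{tag}.png');u,v=pix(c,np.r_[h,90])[0].astype(int)
    print(n,'expected tail',pix(c,np.r_[h,160]).round(1),'crop at',u-60,v-45,'scale 3.33');o.append(cv2.resize(im[v-45:v+45,u-60:u+60],(400,300),interpolation=cv2.INTER_CUBIC))
    if n=="top": print(darts(c,im))
cv2.imwrite(f'pics/both{tag}.png',np.hstack(o))
E
python3 look.py 0 3
```

```text
{'time_s': 11.1, 'joints': [-1.01, 0.68, 1.9, 1.61, 1.09, -0.96], 'eef_pos': [568.23, -261.5, 89.74], 'force': [0.31, -0.48, 0.31], 'grip_width': 0.35, 'grip_force': 0.0} [[0.361, 0.257, 0.897], [0.096, -0.966, 0.238], [0.928, 0.001, -0.373]]
scene expected tail [[157.  209.3]] crop at 101 186 scale 3.33
top expected tail [[384.  141.2]] crop at 317 102 scale 3.33
[([453.3, 71.9, 9.0], np.float64(-3.4), np.float64(60.0)), ([436.3, 144.2, 9.0], np.float64(-6.4), np.float64(60.0)), ([441.0, -198.5, 9.0], np.float64(-73.9), np.float64(74.0)), ([421.6, 1.6, 9.0], np.float64(-0.3), np.float64(62.0)), ([415.5, 217.5, 9.0], np.float64(-0.6), np.float64(62.0)), ([411.0, 297.4, 9.0], np.float64(-4.9), np.float64(59.0)), ([349.7, -456.0, 9.0], np.float64(29.8), np.float64(69.0))]
```

View pics/both3.png

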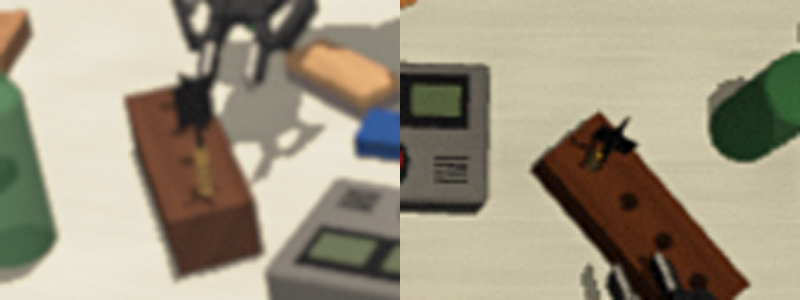

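The dart stands in hole 3, with its tail at top pixel (384,142) against an expected (384,141). Next is the whole dart at y≈2.

```bash
cat > pick.py <<'E'
import sys
from h import *
from sim import run
cx,cy,az,n,off,zz,til=map(float,sys.argv[1:8]);n=int(n)   # barrel centre, tail azimuth, rows, mm tailward, TCP z, tilt
e=np.array([np.cos(np.radians(az)),np.sin(np.radians(az))])
R=Ro.from_euler('z',np.radians(az))*Ro.from_matrix(np.diag([1.,-1,-1]))*Ro.from_euler('y',np.radians(til))
g=np.r_[np.array([cx,cy])+off*e,zz+4.3];p=g+R.apply([0,0,4.5]);p[2]=zz
s=ctrl.sense();hp=p+[0,0,90]
qs=run(np.array(s["eef_pos"]),RR(s["ee_rot"]),hp,R,np.array(s["joints"]),n+1)
print("target",p.round(1),"ik err",qs[:,6].max().round(3),"step",np.abs(np.diff(qs[:,:6],axis=0)).max(0).round(2),"end",qs[-1,:6].round(2))
P1,R1=rows(hp,R,n);print("down");rows(p,R,3,P1,R1);print("lift 200 x4 rows",(R.inv().apply([0,0,50])/120).round(3))
E
python3 pick.py 421.6 1.6 -0.3 14 15 5.2 17.1
```

```text
target [437.9   1.5   5.2] ik err 0.0 step [0.07 0.06 0.06 0.21 0.07 0.27] end [-0.32  0.17  2.13  0.17  0.56  1.12]
14 rows; max shift 0.175 turn 0.085
1 x ([-0.01, -0.171, -0.034], [-0.017, -0.081, 0.019])
1 x ([-0.015, -0.171, -0.036], [-0.017, -0.08, 0.018])
1 x ([-0.02, -0.169, -0.037], [-0.017, -0.081, 0.019])
1 x ([-0.024, -0.169, -0.038], [-0.017, -0.08, 0.018])
1 x ([-0.03, -0.168, -0.038], [-0.016, -0.081, 0.019])
1 x ([-0.034, -0.167, -0.039], [-0.017, -0.08, 0.019])
1 x ([-0.039, -0.166, -0.038], [-0.017, -0.081, 0.018])
1 x ([-0.044, -0.165, -0.038], [-0.017, -0.08, 0.019])
1 x ([-0.049, -0.164, -0.037], [-0.017, -0.081, 0.018])
1 x ([-0.053, -0.162, -0.037], [-0.017, -0.08, 0.019])
1 x ([-0.058, -0.162, -0.034], [-0.017, -0.081, 0.019])
1 x ([-0.063, -0.16, -0.033], [-0.017, -0.08, 0.018])
1 x ([-0.067, -0.158, -0.032], [-0.016, -0.081, 0.019])
1 x ([-0.071, -0.157, -0.028], [-0.017, -0.08, 0.018])
down
3 rows; max shift 0.25 turn 0.0
1 x ([-0.074, -0.0, 0.239], [-0.0, -0.0, 0.0])
1 x ([-0.073, -0.0, 0.239], [-0.0, -0.0, 0.0])
1 x ([-0.074, -0.0, 0.238], [-0.0, -0.0, 0.0])
lift 200 x4 rows [ 0.123  0.    -0.398]
```

```bash
sed -i 's/(R.inv().apply(\[0,0,50\])/(R.inv().apply([0,0,46])/' pick.py; python3 pick.py 421.6 1.6 -0.3 16 15 5.2 -17.1
```

```text
target [435.3   1.5   5.2] ik err 0.0 step [0.06 0.07 0.04 0.19 0.09 0.24] end [-0.23  0.45  1.72 -0.07  1.26  1.38]
16 rows; max shift 0.154 turn 0.12
1 x ([-0.009, -0.15, -0.031], [-0.01, -0.118, 0.021])
1 x ([-0.015, -0.15, -0.032], [-0.01, -0.117, 0.021])
1 x ([-0.02, -0.149, -0.03], [-0.01, -0.118, 0.021])
1 x ([-0.026, -0.148, -0.03], [-0.01, -0.117, 0.022])
1 x ([-0.03, -0.148, -0.029], [-0.01, -0.118, 0.021])
1 x ([-0.036, -0.147, -0.026], [-0.01, -0.118, 0.021])
1 x ([-0.04, -0.146, -0.025], [-0.009, -0.117, 0.021])
1 x ([-0.045, -0.146, -0.021], [-0.01, -0.118, 0.021])
1 x ([-0.049, -0.144, -0.018], [-0.01, -0.118, 0.021])
1 x ([-0.053, -0.144, -0.015], [-0.01, -0.117, 0.021])
1 x ([-0.057, -0.142, -0.01], [-0.01, -0.118, 0.021])
1 x ([-0.06, -0.141, -0.007], [-0.01, -0.117, 0.022])
1 x ([-0.062, -0.141, -0.002], [-0.01, -0.118, 0.021])
1 x ([-0.065, -0.139, 0.003], [-0.01, -0.118, 0.021])
1 x ([-0.066, -0.138, 0.008], [-0.01, -0.117, 0.021])
1 x ([-0.068, -0.138, 0.013], [-0.01, -0.118, 0.021])
down
3 rows; max shift 0.25 turn 0.0
1 x ([0.074, 0.0, 0.239], [0.0, 0.0, 0.0])
1 x ([0.073, 0.0, 0.239], [0.0, 0.0, 0.0])
1 x ([0.074, 0.0, 0.239], [0.0, 0.0, 0.0])
lift 200 x4 rows [-0.113  0.    -0.366]
```

Request:
{"op": "arm_command", "data": {"increments": [{"offset": [-0.009, -0.15, -0.031], "dr": [-0.01, -0.118, 0.021], "hand": -0.1}, {"offset": [-0.015, -0.15, -0.032], "dr": [-0.01, -0.117, 0.021], "hand": -0.1}, {"offset": [-0.02, -0.149, -0.03], "dr": [-0.01, -0.118, 0.021], "hand": -0.1}, {"offset": [-0.026, -0.148, -0.03], "dr": [-0.01, -0.117, 0.022], "hand": -0.1}, {"offset": [-0.03, -0.148, -0.029], "dr": [-0.01, -0.118, 0.021], "hand": -0.1}, {"offset": [-0.036, -0.147, -0.026], "dr": [-0.01, -0.118, 0.021], "hand": -0.1}, {"offset": [-0.04, -0.146, -0.025], "dr": [-0.009, -0.117, 0.021], "hand": -0.1}, {"offset": [-0.045, -0.146, -0.021], "dr": [-0.01, -0.118, 0.021], "hand": -0.1}]}}

```text
time_s: 12.0
eef_pos: [504.2, -129.8, 93.0]
ee_rot: [-0.04, 0.972, 0.059, 0.223]
force: [-0.3, 0.2, -0.9]
grip_width: 0.45
grip_force: 0.0
```

Request:
{"op": "arm_command", "data": {"increments": [{"offset": [-0.049, -0.144, -0.018], "dr": [-0.01, -0.118, 0.021], "hand": -0.1}, {"offset": [-0.053, -0.144, -0.015], "dr": [-0.01, -0.117, 0.021], "hand": -0.1}, {"offset": [-0.057, -0.142, -0.01], "dr": [-0.01, -0.118, 0.021], "hand": -0.1}, {"offset": [-0.06, -0.141, -0.007], "dr": [-0.01, -0.117, 0.022], "hand": -0.1}, {"offset": [-0.062, -0.141, -0.002], "dr": [-0.01, -0.118, 0.021], "hand": -0.1}, {"offset": [-0.065, -0.139, 0.003], "dr": [-0.01, -0.118, 0.021], "hand": -0.1}, {"offset": [-0.066, -0.138, 0.008], "dr": [-0.01, -0.117, 0.021], "hand": -0.1}, {"offset": [-0.068, -0.138, 0.013], "dr": [-0.01, -0.118, 0.021], "hand": -0.1}]}}

```text
time_s: 12.8
eef_pos: [436.1, 1.5, 94.9]
ee_rot: [-0.001, 0.99, 0.0, -0.144]
force: [-0.7, 0.1, -0.5]
grip_width: 0.448
grip_force: 0.0
```

Request:
{"op": "arm_command", "data": {"increments": [{"offset": [0, 0, 0], "dr": [0, 0, 0], "hand": -0.1}]}}

```text
time_s: 12.9
eef_pos: [436.3, 2.1, 94.1]
ee_rot: [-0.002, 0.99, 0.001, -0.143]
force: [-0.3, 0.3, 0.4]
grip_width: 0.444
grip_force: 0.0
```

```bash
python3 -c "
from h import *
show();c,im=snap('wrist','pics/w4.png');print(darts(c,im));c,im=snap('top','pics/t4.png');print(darts(c,im))"; python3 pick.py 421.6 1.6 -0.3 2 15 5.2 -17.1
```

```text
{'time_s': 12.9, 'joints': [-0.23, 0.45, 1.73, -0.06, 1.25, 1.37], 'eef_pos': [436.34, 2.14, 94.12], 'force': [-0.28, 0.27, 0.37], 'grip_width': 0.44, 'grip_force': 0.0} [[0.959, 0.002, -0.284], [0.003, -1.0, 0.003], [-0.284, -0.004, -0.959]]
[([418.6, -190.1, 9.0], np.float64(28.7), np.float64(50.0))]
[([435.8, 144.3, 9.0], np.float64(-6.2), np.float64(60.0)), ([441.6, -748.2, 9.0], np.float64(1.0), np.float64(50.0)), ([415.4, 217.5, 9.0], np.float64(-1.2), np.float64(59.0)), ([411.0, 297.4, 9.0], np.float64(-4.9), np.float64(59.0)), ([383.6, -743.8, 9.0], np.float64(-1.3), np.float64(56.0))]
target [435.3   1.5   5.2] ik err 0.0 step [0.   0.   0.   0.   0.01 0.01] end [-0.23  0.45  1.72 -0.07  1.26  1.38]
2 rows; max shift 0.007 turn 0.01
1 x ([-0.005, -0.005, -0.002], [-0.001, -0.009, 0.004])
1 x ([-0.005, -0.004, -0.003], [-0.001, -0.009, 0.005])
down
3 rows; max shift 0.25 turn 0.0
1 x ([0.074, 0.0, 0.239], [-0.0, 0.0, -0.0])
1 x ([0.073, 0.0, 0.239], [-0.0, 0.0, -0.0])
1 x ([0.074, 0.0, 0.239], [-0.0, 0.0, -0.0])
lift 200 x4 rows [-0.113  0.    -0.366]
```

Request:
{"op": "arm_command", "data": {"increments": [{"offset": [-0.005, -0.005, -0.002], "dr": [-0.001, -0.009, 0.004], "hand": -0.1}, {"offset": [0.074, 0, 0.239], "dr": [0, -0.009, 0.005], "hand": -0.1}, {"offset": [0.074, 0, 0.239], "dr": [0, 0, 0], "hand": -0.1}, {"offset": [0.074, 0, 0.239], "dr": [0, 0, 0], "hand": -0.1}, {"offset": [0, 0, 0], "dr": [0, 0, 0], "hand": -0.1}, {"offset": [0, 0, 0], "dr": [0, 0, 0], "hand": -1}, {"offset": [0, 0, 0], "dr": [0, 0, 0], "hand": -1}, {"offset": [0, 0, 0], "dr": [0, 0, 0], "hand": -1}]}}

```text
time_s: 13.8
eef_pos: [435.9, 0.3, 5.9]
ee_rot: [-0.001, 0.989, -0.004, -0.149]
force: [0.8, -0.5, 2.6]
grip_width: 0.096
grip_force: 50.3
```

Request:
{"op": "arm_command", "data": {"increments": [{"offset": [0, 0, 0], "dr": [0, 0, 0], "hand": -1}, {"offset": [0, 0, 0], "dr": [0, 0, 0], "hand": -1}]}}

```text
time_s: 14.0
eef_pos: [435.9, 0.3, 5.6]
ee_rot: [-0.001, 0.989, -0.004, -0.149]
force: [-0.7, -1.4, 7.5]
grip_width: 0.093
grip_force: 50.9
```

```bash
cat > grasp.py <<'E'
import sys
from h import *
cx,cy,az,off=map(float,sys.argv[1:5]);s=log();show()
e=np.array([np.cos(np.radians(az)),np.sin(np.radians(az))]);R=RR(s["ee_rot"]);p=np.array(s["eef_pos"])
a,b=grip(p,R,np.r_[np.array([cx,cy])+off*e,9.5],az);print("a",a,"b",b)
open("h.py","a").write(f"A=np.array({a.tolist()});B=np.array({b.tolist()})\n".replace("A=","A[:]=").replace("B=","B[:]="))
E
python3 grasp.py 421.6 1.6 -0.3 15
```

```text
{'time_s': 14.0, 'joints': [-0.23, 0.6, 1.77, -0.07, 1.06, 1.39], 'eef_pos': [435.88, 0.34, 5.62], 'force': [-0.73, -1.41, 7.46], 'grip_width': 0.09, 'grip_force': 50.9} [[0.955, -0.008, -0.295], [-0.007, -1.0, 0.002], [-0.295, -0.0, -0.955]]
a [-0.92614856  0.          0.3771589 ] b [-0.46837608  0.         -3.91615451]
```

Request:
{"op": "arm_command", "data": {"increments": [{"offset": [-0.06, 0, -0.19], "dr": [0, 0, 0], "hand": -1}, {"offset": [-0.113, 0, -0.366], "dr": [0, 0, 0], "hand": -1}, {"offset": [-0.113, 0, -0.366], "dr": [0, 0, 0], "hand": -1}, {"offset": [-0.113, 0, -0.366], "dr": [0, 0, 0], "hand": -1}, {"offset": [-0.06, 0, -0.19], "dr": [0, 0, 0], "hand": -1}, {"offset": [0, 0, 0], "dr": [0, 0, 0], "hand": -1}]}}

```text
time_s: 14.6
eef_pos: [436.5, 0.3, 193.5]
ee_rot: [-0.0, 0.989, -0.004, -0.147]
force: [-1.0, 0.2, -0.8]
grip_width: 0.095
grip_force: 50.1
```

```bash
python3 -c "
from h import *
print(pose_tip([0,0],0,15,A,B)[0]); show();c,im=snap('wrist','pics/w5.png')
s=ctrl.sense();R=RR(s['ee_rot']);p=np.array(s['eef_pos'])
print('tip pred',pix(c,p+R.apply(B+A*70)),'tail',pix(c,p+R.apply(B-A*78)))
cv2.imwrite('pics/w5c.png',im[90:400,180:400])"; python3 go.py 1 92 14 15
```

```text
[ 3.67398879  0.98444233 68.95677331]
{'time_s': 14.6, 'joints': [-0.23, 0.33, 1.61, -0.06, 1.49, 1.36], 'eef_pos': [436.48, 0.34, 193.53], 'force': [-1.04, 0.23, -0.76], 'grip_width': 0.1, 'grip_force': 50.09} [[0.957, -0.008, -0.29], [-0.007, -1.0, 0.001], [-0.29, 0.001, -0.957]]
tip pred [[285.7257205  348.37076992]] tail [[286.10156104 121.6035544 ]]
target [ 635.1 -263.9  161. ] [[0.36, 0.26, 0.89], [0.1, -0.97, 0.24], [0.93, -0.0, -0.38]]
ik err 0.0 step [0.06 0.08 0.04 0.19 0.1  0.22] end [-0.9   0.61  1.74  1.55  1.02 -0.69]
14 rows; max shift 0.199 turn 0.137
1 x ([0.12, 0.156, -0.018], [0.012, 0.134, -0.024])
1 x ([0.118, 0.159, -0.007], [0.011, 0.134, -0.025])
1 x ([0.115, 0.161, 0.004], [0.012, 0.134, -0.024])
1 x ([0.112, 0.163, 0.015], [0.011, 0.134, -0.024])
1 x ([0.106, 0.165, 0.024], [0.012, 0.134, -0.025])
1 x ([0.099, 0.168, 0.034], [0.011, 0.133, -0.024])
1 x ([0.093, 0.17, 0.043], [0.012, 0.134, -0.024])
1 x ([0.084, 0.172, 0.05], [0.011, 0.134, -0.025])
1 x ([0.076, 0.174, 0.057], [0.012, 0.134, -0.024])
1 x ([0.066, 0.175, 0.063], [0.011, 0.134, -0.024])
1 x ([0.055, 0.178, 0.067], [0.012, 0.134, -0.024])
1 x ([0.045, 0.179, 0.072], [0.011, 0.134, -0.025])
1 x ([0.034, 0.18, 0.073], [0.012, 0.134, -0.024])
1 x ([0.023, 0.182, 0.076], [0.011, 0.134, -0.024])
```

View pics/w5c.png

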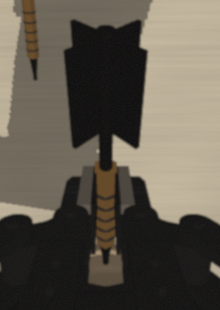

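Request:
{"op": "arm_command", "data": {"increments": [{"offset": [0.12, 0.156, -0.018], "dr": [0.012, 0.134, -0.024], "hand": -1}, {"offset": [0.118, 0.159, -0.007], "dr": [0.011, 0.134, -0.025], "hand": -1}, {"offset": [0.115, 0.161, 0.004], "dr": [0.012, 0.134, -0.024], "hand": -1}, {"offset": [0.112, 0.163, 0.015], "dr": [0.011, 0.134, -0.024], "hand": -1}, {"offset": [0.106, 0.165, 0.024], "dr": [0.012, 0.134, -0.025], "hand": -1}, {"offset": [0.099, 0.168, 0.034], "dr": [0.011, 0.133, -0.024], "hand": -1}, {"offset": [0.093, 0.17, 0.043], "dr": [0.012, 0.134, -0.024], "hand": -1}]}}

```text
time_s: 15.35
eef_pos: [534.8, -132.4, 173.5]
ee_rot: [-0.04, 0.974, 0.056, 0.217]
force: [0.3, 0.4, -0.5]
grip_width: 0.095
grip_force: 50.0
```

Request:
{"op": "arm_command", "data": {"increments": [{"offset": [0.084, 0.172, 0.05], "dr": [0.011, 0.134, -0.025], "hand": -1}, {"offset": [0.076, 0.174, 0.057], "dr": [0.012, 0.134, -0.024], "hand": -1}, {"offset": [0.066, 0.175, 0.063], "dr": [0.011, 0.134, -0.024], "hand": -1}, {"offset": [0.055, 0.178, 0.067], "dr": [0.012, 0.134, -0.024], "hand": -1}, {"offset": [0.045, 0.179, 0.072], "dr": [0.011, 0.134, -0.025], "hand": -1}, {"offset": [0.034, 0.18, 0.073], "dr": [0.012, 0.134, -0.024], "hand": -1}, {"offset": [0.023, 0.182, 0.076], "dr": [0.011, 0.134, -0.024], "hand": -1}, {"offset": [0, 0, 0], "dr": [0, 0, 0], "hand": -1}]}}

```text
time_s: 16.15
eef_pos: [633.8, -265.5, 154.6]
ee_rot: [-0.075, 0.824, 0.105, 0.551]
force: [-0.6, 0.3, -1.5]
grip_width: 0.093
grip_force: 50.1
```

Request:
{"op": "arm_command", "data": {"increments": [{"offset": [0, 0, 0], "dr": [0, 0, 0], "hand": -1}, {"offset": [0, 0, 0], "dr": [0, 0, 0], "hand": -1}]}}

```text
time_s: 16.35
eef_pos: [634.5, -262.9, 159.3]
ee_rot: [-0.074, 0.824, 0.108, 0.552]
force: [0.1, -0.3, 0.7]
grip_width: 0.096
grip_force: 50.1
```

```bash
python3 go.py 1 68 3 15; python3 -c "from h import *; show()"
```

```text
target [ 635.1 -263.9  137. ] [[0.36, 0.26, 0.89], [0.1, -0.97, 0.24], [0.93, -0.0, -0.38]]
ik err 0.0 step [0.   0.01 0.   0.01 0.   0.02] end [-0.9   0.65  1.74  1.59  1.02 -0.74]
3 rows; max shift 0.062 turn 0.002
1 x ([-0.057, 0.003, 0.024], [-0.0, 0.002, -0.001])
1 x ([-0.057, 0.003, 0.025], [-0.001, 0.001, -0.001])
1 x ([-0.057, 0.003, 0.024], [-0.0, 0.002, -0.0])
{'time_s': 16.35, 'joints': [-0.9, 0.61, 1.74, 1.55, 1.01, -0.68], 'eef_pos': [634.49, -262.94, 159.29], 'force': [0.1, -0.32, 0.68], 'grip_width': 0.1, 'grip_force': 50.14} [[0.368, 0.259, 0.893], [0.097, -0.966, 0.24], [0.925, -0.002, -0.381]]
```

Request:
{"op": "arm_command", "data": {"increments": [{"offset": [-0.057, 0.003, 0.024], "dr": [0, 0.002, 0], "hand": -1}, {"offset": [-0.057, 0.003, 0.025], "dr": [0, 0.001, -0.001], "hand": -1}, {"offset": [-0.057, 0.003, 0.024], "dr": [0, 0.002, 0], "hand": -1}, {"offset": [0, 0, 0], "dr": [0, 0, 0], "hand": -1}, {"offset": [0, 0, 0], "dr": [0, 0, 0], "hand": -1}, {"offset": [0, 0, 0], "dr": [0, 0, 0], "hand": -1}]}}

```text
time_s: 16.95
eef_pos: [635.4, -264.8, 137.3]
ee_rot: [-0.073, 0.822, 0.108, 0.554]
force: [-0.2, 0.5, -0.4]
grip_width: 0.097
grip_force: 50.1
```

```bash
python3 go.py 1 22 6 15; python3 -c "from h import *; show()"
```

```text
target [ 635.1 -263.9   91. ] [[0.36, 0.26, 0.89], [0.1, -0.97, 0.24], [0.93, -0.0, -0.38]]
ik err 0.0 step [0.   0.02 0.   0.01 0.   0.02] end [-0.9   0.74  1.75  1.64  1.02 -0.85]
6 rows; max shift 0.065 turn 0.001
1 x ([-0.06, -0.001, 0.024], [-0.0, -0.0, -0.0])
1 x ([-0.059, -0.002, 0.024], [-0.0, -0.001, -0.0])
1 x ([-0.06, -0.001, 0.024], [-0.0, -0.0, -0.0])
1 x ([-0.06, -0.001, 0.024], [-0.0, -0.001, -0.0])
1 x ([-0.059, -0.002, 0.025], [-0.0, 0.0, -0.0])
1 x ([-0.06, -0.001, 0.024], [-0.0, -0.0, -0.001])
{'time_s': 16.95, 'joints': [-0.9, 0.65, 1.74, 1.59, 1.02, -0.74], 'eef_pos': [635.37, -264.85, 137.3], 'force': [-0.19, 0.54, -0.44], 'grip_width': 0.1, 'grip_force': 50.1} [[0.363, 0.259, 0.895], [0.097, -0.966, 0.24], [0.927, -0.0, -0.376]]
```

Request:
{"op": "arm_command", "data": {"increments": [{"offset": [-0.06, -0.001, 0.024], "dr": [0, 0, 0], "hand": -1}, {"offset": [-0.059, -0.002, 0.024], "dr": [0, 0, 0], "hand": -1}, {"offset": [-0.06, -0.001, 0.024], "dr": [0, 0, 0], "hand": -1}, {"offset": [-0.06, -0.001, 0.024], "dr": [0, 0, 0], "hand": -1}, {"offset": [-0.059, -0.002, 0.025], "dr": [0, 0, 0], "hand": -1}, {"offset": [-0.06, -0.001, 0.024], "dr": [0, 0, 0], "hand": -1}, {"offset": [0, 0, 0], "dr": [0, 0, 0], "hand": -1}]}}

```text
time_s: 17.65
eef_pos: [634.8, -264.0, 89.4]
ee_rot: [-0.073, 0.823, 0.107, 0.553]
force: [-0.9, -2.1, -2.3]
grip_width: 0.096
grip_force: 50.2
```

Request:
{"op": "arm_command", "data": {"increments": [{"offset": [0, 0, 0], "dr": [0, 0, 0], "hand": -0.3}, {"offset": [0, 0, 0], "dr": [0, 0, 0], "hand": -0.3}, {"offset": [0, 0, 0], "dr": [0, 0, 0], "hand": -0.3}, {"offset": [0, 0, 0], "dr": [0, 0, 0], "hand": -0.3}]}}

```text
time_s: 18.05
eef_pos: [635.1, -263.8, 91.0]
ee_rot: [-0.073, 0.822, 0.108, 0.554]
force: [-0.2, -0.5, 0.4]
grip_width: 0.352
grip_force: 0.0
```

Request:
{"op": "arm_command", "data": {"increments": [{"offset": [-0.047, 0, -0.116], "dr": [0, 0, 0], "hand": -0.3}, {"offset": [-0.094, 0, -0.232], "dr": [0, 0, 0], "hand": -0.3}, {"offset": [-0.094, 0, -0.232], "dr": [0, 0, 0], "hand": -0.3}, {"offset": [-0.094, 0, -0.232], "dr": [0, 0, 0], "hand": -0.3}, {"offset": [0, 0, 0], "dr": [0, 0, 0], "hand": -0.3}]}}

```text
time_s: 18.55
eef_pos: [530.8, -292.7, 90.7]
ee_rot: [-0.073, 0.823, 0.106, 0.554]
force: [0.3, 0.6, 0.2]
grip_width: 0.345
grip_force: 0.0
```

```bash
python3 look.py 1 6; python3 - <<'E'
from h import *
# flight check: dark pixels near the expected tail in the top picture
c=ctrl.camera_info("top");im=cv2.imread("pics/top6.png").max(2)
for k in(0,1):
    h=np.load("holes.npy")[k];u,v=pix(c,np.r_[h,150])[0].astype(int);m=np.argwhere(im[v-9:v+10,u-9:u+10]<45)
    print(k,(u,v),len(m),(m.mean(0)[::-1]-9).round(1))
E
python3 pick.py 415.5 217.5 -2 18 15 5.2 -17.1
```

```text
{'time_s': 18.55, 'joints': [-1.12, 0.67, 1.91, 1.52, 1.14, -0.96], 'eef_pos': [530.75, -292.66, 90.73], 'force': [0.3, 0.57, 0.21], 'grip_width': 0.35, 'grip_force': 0.0} [[0.364, 0.255, 0.896], [0.094, -0.967, 0.237], [0.927, -0.002, -0.376]]
scene expected tail [[153.3 200.9]] crop at 97 178 scale 3.33
top expected tail [[395.4 154.4]] crop at 328 114 scale 3.33
[([453.1, 71.9, 9.0], np.float64(-3.2), np.float64(60.0)), ([435.7, 144.4, 9.0], np.float64(-6.1), np.float64(60.0)), ([415.1, 217.6, 9.0], np.float64(-0.5), np.float64(59.0)), ([411.4, 297.3, 9.0], np.float64(-4.4), np.float64(59.0)), ([304.2, -494.3, 9.0], np.float64(29.9), np.float64(72.0)), ([168.9, -482.1, 9.0], np.float64(24.9), np.float64(74.0))]
0 (np.int64(383), np.int64(142)) 75 [-3.3  2.2]
1 (np.int64(394), np.int64(155)) 85 [-3.3  1.5]
target [429.2 217.    5.2] ik err 0.0 step [0.09 0.07 0.07 0.22 0.1  0.3 ] end [0.19 0.52 1.61 0.07 1.31 1.77]
18 rows; max shift 0.241 turn 0.108
1 x ([0.007, -0.24, 0.012], [-0.01, -0.104, 0.021])
1 x ([0.004, -0.24, 0.011], [-0.01, -0.104, 0.02])
1 x ([0.001, -0.24, 0.008], [-
[... 336 characters left out ...]
1])
1 x ([-0.025, -0.239, 0.002], [-0.01, -0.105, 0.021])
1 x ([-0.028, -0.239, 0.002], [-0.01, -0.104, 0.02])
1 x ([-0.032, -0.238, 0.002], [-0.01, -0.104, 0.021])
1 x ([-0.035, -0.238, 0.004], [-0.009, -0.104, 0.02])
1 x ([-0.039, -0.237, 0.004], [-0.01, -0.104, 0.021])
1 x ([-0.042, -0.237, 0.006], [-0.01, -0.104, 0.021])
1 x ([-0.046, -0.236, 0.008], [-0.01, -0.105, 0.021])
1 x ([-0.048, -0.235, 0.01], [-0.01, -0.104, 0.02])
1 x ([-0.052, -0.234, 0.012], [-0.01, -0.104, 0.021])
down
3 rows; max shift 0.25 turn 0.0
1 x ([0.074, -0.0, 0.239], [0.0, 0.0, -0.0])
1 x ([0.073, -0.0, 0.239], [0.0, 0.0, -0.0])
1 x ([0.074, -0.001, 0.239], [0.0, 0.0, -0.0])
lift 200 x4 rows [-0.113  0.    -0.366]
```

Request:
{"op": "arm_command", "data": {"increments": [{"offset": [0.004, -0.18, 0.008], "dr": [-0.0075, -0.078, 0.0155], "hand": -0.1}, {"offset": [0.002, -0.18, 0.007], "dr": [-0.0075, -0.078, 0.0155], "hand": -0.1}, {"offset": [0.0, -0.18, 0.006], "dr": [-0.0075, -0.078, 0.0155], "hand": -0.1}, {"offset": [-0.002, -0.18, 0.005], "dr": [-0.0075, -0.078, 0.0155], "hand": -0.1}, {"offset": [-0.003, -0.18, 0.004], "dr": [-0.0075, -0.078, 0.0155], "hand": -0.1}, {"offset": [-0.005, -0.18, 0.003], "dr": [-0.0075, -0.078, 0.0155], "hand": -0.1}, {"offset": [-0.007, -0.18, 0.002], "dr": [-0.0075, -0.078, 0.0155], "hand": -0.1}, {"offset": [-0.009, -0.18, 0.002], "dr": [-0.0075, -0.078, 0.0155], "hand": -0.1}]}}

```text
time_s: 19.45
eef_pos: [497.3, -120.6, 91.8]
ee_rot: [-0.052, 0.938, 0.07, 0.335]
force: [-0.5, -0.6, 0.2]
grip_width: 0.45
grip_force: 0.0
```

Request:
{"op": "arm_command", "data": {"increments": [{"offset": [-0.01, -0.18, 0.002], "dr": [-0.0075, -0.078, 0.0155], "hand": -0.1}, {"offset": [-0.012, -0.18, 0.002], "dr": [-0.0075, -0.078, 0.0155], "hand": -0.1}, {"offset": [-0.014, -0.18, 0.001], "dr": [-0.0075, -0.078, 0.0155], "hand": -0.1}, {"offset": [-0.016, -0.179, 0.001], "dr": [-0.0075, -0.078, 0.0155], "hand": -0.1}, {"offset": [-0.018, -0.179, 0.001], "dr": [-0.0075, -0.078, 0.0155], "hand": -0.1}, {"offset": [-0.02, -0.179, 0.001], "dr": [-0.0075, -0.078, 0.0155], "hand": -0.1}, {"offset": [-0.021, -0.179, 0.001], "dr": [-0.0075, -0.078, 0.0155], "hand": -0.1}, {"offset": [-0.023, -0.179, 0.002], "dr": [-0.0075, -0.078, 0.0155], "hand": -0.1}]}}

```text
time_s: 20.25
eef_pos: [462.8, 48.4, 93.3]
ee_rot: [-0.028, 0.994, 0.028, 0.097]
force: [0.3, -0.7, -1.3]
grip_width: 0.448
grip_force: 0.0
```

Request:
{"op": "arm_command", "data": {"increments": [{"offset": [-0.025, -0.179, 0.003], "dr": [-0.0075, -0.078, 0.0155], "hand": -0.1}, {"offset": [-0.027, -0.178, 0.003], "dr": [-0.0075, -0.078, 0.0155], "hand": -0.1}, {"offset": [-0.029, -0.178, 0.004], "dr": [-0.0075, -0.078, 0.0155], "hand": -0.1}, {"offset": [-0.031, -0.177, 0.005], "dr": [-0.0075, -0.078, 0.0155], "hand": -0.1}, {"offset": [-0.033, -0.177, 0.006], "dr": [-0.0075, -0.078, 0.0155], "hand": -0.1}, {"offset": [-0.035, -0.177, 0.007], "dr": [-0.0075, -0.078, 0.0155], "hand": -0.1}, {"offset": [-0.037, -0.176, 0.008], "dr": [-0.0075, -0.078, 0.0155], "hand": -0.1}, {"offset": [-0.039, -0.176, 0.009], "dr": [-0.0075, -0.078, 0.0155], "hand": -0.1}]}}

```text
time_s: 21.05
eef_pos: [428.8, 218.2, 94.4]
ee_rot: [-0.002, 0.989, -0.016, -0.148]
force: [-0.2, -0.3, 0.1]
grip_width: 0.451
grip_force: 0.0
```

Request:
{"op": "arm_command", "data": {"increments": [{"offset": [0, 0, 0], "dr": [0, 0, 0], "hand": -0.1}, {"offset": [0, 0, 0], "dr": [0, 0, 0], "hand": -0.1}]}}

```text
time_s: 21.25
eef_pos: [429.0, 216.9, 94.0]
ee_rot: [-0.002, 0.989, -0.016, -0.146]
force: [1.1, -0.9, -0.1]
grip_width: 0.452
grip_force: 0.0
```

```bash
python3 -c "
from h import *
show();c,im=snap('wrist','pics/w7.png');print('wrist',darts(c,im))";python3 pick.py 415.5 217.5 -2 2 15 5.2 -17.1
```

```text
{'time_s': 21.25, 'joints': [0.19, 0.52, 1.61, 0.07, 1.3, 1.77], 'eef_pos': [429.01, 216.92, 94.02], 'force': [1.11, -0.85, -0.11], 'grip_width': 0.45, 'grip_force': 0.0} [[0.957, -0.032, -0.289], [-0.03, -0.999, 0.009], [-0.29, 0.0, -0.957]]
wrist [([411.8, 296.4, 9.0], np.float64(-3.9), np.float64(64.0))]
target [429.2 217.    5.2] ik err 0.0 step [0. 0. 0. 0. 0. 0.] end [0.19 0.52 1.61 0.07 1.31 1.77]
2 rows; max shift 0.005 turn 0.004
1 x ([-0.001, -0.002, -0.004], [0.001, -0.003, 0.001])
1 x ([-0.001, -0.003, -0.004], [0.0, -0.003, 0.002])
down
3 rows; max shift 0.25 turn 0.0
1 x ([0.074, 0.0, 0.239], [0.0, -0.0, -0.0])
1 x ([0.073, 0.0, 0.239], [0.0, -0.0, -0.0])
1 x ([0.074, 0.0, 0.239], [0.0, -0.0, -0.0])
lift 200 x4 rows [-0.113  0.    -0.366]
```

Request:
{"op": "arm_command", "data": {"increments": [{"offset": [0.074, 0, 0.236], "dr": [0, -0.004, 0], "hand": -0.1}, {"offset": [0.073, 0, 0.236], "dr": [0, 0, 0], "hand": -0.1}, {"offset": [0.074, 0, 0.236], "dr": [0, 0, 0], "hand": -0.1}, {"offset": [0, 0, 0], "dr": [0, 0, 0], "hand": -0.1}, {"offset": [0, 0, 0], "dr": [0, 0, 0], "hand": -1}, {"offset": [0, 0, 0], "dr": [0, 0, 0], "hand": -1}, {"offset": [0, 0, 0], "dr": [0, 0, 0], "hand": -1}, {"offset": [0, 0, 0], "dr": [0, 0, 0], "hand": -1}]}}

```text
time_s: 22.1
eef_pos: [430.5, 216.6, 6.5]
ee_rot: [-0.002, 0.989, -0.017, -0.147]
force: [1.0, -1.0, 6.4]
grip_width: 0.097
grip_force: 50.7
```

Request:
{"op": "arm_command", "data": {"increments": [{"offset": [0, 0, 0], "dr": [0, 0, 0], "hand": -1}, {"offset": [0, 0, 0], "dr": [0, 0, 0], "hand": -1}]}}

```text
time_s: 22.3
eef_pos: [430.5, 216.6, 6.4]
ee_rot: [-0.002, 0.989, -0.017, -0.147]
force: [1.2, -1.9, 8.0]
grip_width: 0.092
grip_force: 50.7
```

```bash
python3 grasp.py 415.5 217.5 -2 15
```

```text
{'time_s': 22.3, 'joints': [0.19, 0.66, 1.65, 0.07, 1.12, 1.75], 'eef_pos': [430.5, 216.59, 6.42], 'force': [1.15, -1.9, 7.98], 'grip_width': 0.09, 'grip_force': 50.72} [[0.956, -0.034, -0.291], [-0.032, -0.999, 0.01], [-0.291, 0.0, -0.957]]
a [-0.92764392  0.          0.37346587] b [-0.91928167  0.         -2.94114531]
```

Request:
{"op": "arm_command", "data": {"increments": [{"offset": [-0.06, 0, -0.19], "dr": [0, 0, 0], "hand": -1}, {"offset": [-0.113, 0, -0.366], "dr": [0, 0, 0], "hand": -1}, {"offset": [-0.113, 0, -0.366], "dr": [0, 0, 0], "hand": -1}, {"offset": [-0.113, 0, -0.366], "dr": [0, 0, 0], "hand": -1}, {"offset": [-0.06, 0, -0.19], "dr": [0, 0, 0], "hand": -1}, {"offset": [0, 0, 0], "dr": [0, 0, 0], "hand": -1}, {"offset": [0, 0, 0], "dr": [0, 0, 0], "hand": -1}]}}

```text
time_s: 23.0
eef_pos: [428.9, 216.6, 190.8]
ee_rot: [-0.002, 0.989, -0.017, -0.148]
force: [-0.4, -1.4, -0.1]
grip_width: 0.092
grip_force: 49.8
```

```bash
cat > held.py <<'E'
from h import *
show();c,im=snap('wrist','pics/held.png');s=ctrl.sense();R=RR(s['ee_rot']);p=np.array(s['eef_pos'])
print('tip pred',pix(c,p+R.apply(B+A*70)),'barrel centre pred',pix(c,p+R.apply(B+A*15)))
H,S,V=cv2.split(cv2.cvtColor(im,cv2.COLOR_BGR2HSV));m=((H<28)&(S>110)&(V>40));m[:,:230]=0;m[:,340:]=0;m[:200]=0
for ce,st,q in blobs(m,100): print('brass',ce.round(1),st)
E
python3 held.py; python3 go.py 2 75 20 15
```

```text
{'time_s': 23.0, 'joints': [0.19, 0.41, 1.51, 0.06, 1.52, 1.78], 'eef_pos': [428.86, 216.64, 190.76], 'force': [-0.44, -1.4, -0.05], 'grip_width': 0.09, 'grip_force': 49.83} [[0.956, -0.033, -0.293], [-0.032, -0.999, 0.009], [-0.293, 0.0, -0.956]]
tip pred [[286.11340399 349.64276313]] barrel centre pred [[286.26617663 294.86277862]]
brass [285.3 268. ] [274 249  23  37 617]
brass [285.4 291. ] [276 286  19  12 166]
brass [285.1 302.3] [276 297  19  12 153]
brass [285.5 312.6] [276 308  20  11 156]
brass [285.3 322.3] [275 317  21  12 150]
brass [285.4 331.8] [277 327  18  11 115]
target [ 597.7 -295.1  144.8] [[0.36, 0.26, 0.9], [0.1, -0.97, 0.24], [0.93, -0.0, -0.37]]
ik err 0.0 step [0.08 0.07 0.06 0.16 0.09 0.21] end [-1.    0.63  1.77  1.52  1.08 -0.75]
20 rows; max shift 0.226 turn 0.096
1 x ([0.08, 0.211, -0.005], [0.009, 0.094, -0.019])
1 x ([0.077, 0.212, 0.0], [0.009, 0.094, -0.018])
1 x ([0.073, 0.212, 0.004], [0.009, 0.094, -0.019])
1 x ([0.07, 0.215, 0.007], [0.009, 0.094, -0.018])
1 x ([0.067, 0.215, 0.011], [0.009, 0.094, -0.019])
1 x ([0.062, 0.216, 0.015], [0.009, 0.094, -0.019])
1 x ([0.058, 0.217, 0.017], [0.009, 0.093, -0.018])
1 x ([0.053, 0.218, 0.019], [0.008, 0.094, -0.019])
1 x ([0.048, 0.219, 0.022], [0.009, 0.094, -0.019])
1 x ([0.044, 0.22, 0.024], [0.009, 0.094, -0.018])
1 x ([0.039, 0.22, 0.026], [0.009, 0.094, -0.019])
1 x ([0.033, 0.221, 0.026], [0.009, 0.094, -0.018])
1 x ([0.028, 0.222, 0.027], [0.009, 0.094, -0.019])
1 x ([0.023, 0.223, 0.028], [0.009, 0.094, -0.019])
1 x ([0.018, 0.223, 0.027], [0.009, 0.094, -0.018])
1 x ([0.012, 0.223, 0.027], [0.009, 0.094, -0.019])
1 x ([0.007, 0.224, 0.027], [0.009, 0.094, -0.018])
1 x ([0.003, 0.224, 0.025], [0.009, 0.094, -0.019])
1 x ([-0.003, 0.224, 0.023], [0.009, 0.094, -0.019])
1 x ([-0.008, 0.224, 0.021], [0.009, 0.093, -0.018])
```

Request:
{"op": "arm_command", "data": {"increments": [{"offset": [0.08, 0.211, -0.005], "dr": [0.009, 0.094, -0.019], "hand": -1}, {"offset": [0.077, 0.212, 0.0], "dr": [0.009, 0.094, -0.018], "hand": -1}, {"offset": [0.073, 0.212, 0.004], "dr": [0.009, 0.094, -0.019], "hand": -1}, {"offset": [0.07, 0.215, 0.007], "dr": [0.009, 0.094, -0.018], "hand": -1}, {"offset": [0.067, 0.215, 0.011], "dr": [0.009, 0.094, -0.019], "hand": -1}, {"offset": [0.062, 0.216, 0.015], "dr": [0.009, 0.094, -0.019], "hand": -1}, {"offset": [0.058, 0.217, 0.017], "dr": [0.009, 0.093, -0.018], "hand": -1}, {"offset": [0.053, 0.218, 0.019], "dr": [0.008, 0.094, -0.019], "hand": -1}]}}

```text
time_s: 23.85
eef_pos: [496.4, 11.0, 171.6]
ee_rot: [-0.033, 0.988, 0.036, 0.147]
force: [0.5, 0.2, -0.7]
grip_width: 0.095
grip_force: 49.8
```

Request:
{"op": "arm_command", "data": {"increments": [{"offset": [0.048, 0.219, 0.022], "dr": [0.009, 0.094, -0.019], "hand": -1}, {"offset": [0.044, 0.22, 0.024], "dr": [0.009, 0.094, -0.018], "hand": -1}, {"offset": [0.039, 0.22, 0.026], "dr": [0.009, 0.094, -0.019], "hand": -1}, {"offset": [0.033, 0.221, 0.026], "dr": [0.009, 0.094, -0.018], "hand": -1}, {"offset": [0.028, 0.222, 0.027], "dr": [0.009, 0.094, -0.019], "hand": -1}, {"offset": [0.023, 0.223, 0.028], "dr": [0.009, 0.094, -0.019], "hand": -1}, {"offset": [0.018, 0.223, 0.027], "dr": [0.009, 0.094, -0.018], "hand": -1}, {"offset": [0.012, 0.223, 0.027], "dr": [0.009, 0.094, -0.019], "hand": -1}]}}

```text
time_s: 24.65
eef_pos: [564.0, -193.6, 153.4]
ee_rot: [-0.061, 0.897, 0.085, 0.429]
force: [0.6, -0.2, 0.1]
grip_width: 0.093
grip_force: 49.8
```

Request:
{"op": "arm_command", "data": {"increments": [{"offset": [0.007, 0.224, 0.027], "dr": [0.009, 0.094, -0.018], "hand": -1}, {"offset": [0.003, 0.224, 0.025], "dr": [0.009, 0.094, -0.019], "hand": -1}, {"offset": [-0.003, 0.224, 0.023], "dr": [0.009, 0.094, -0.019], "hand": -1}, {"offset": [-0.008, 0.224, 0.021], "dr": [0.009, 0.093, -0.018], "hand": -1}, {"offset": [0, 0, 0], "dr": [0, 0, 0], "hand": -1}, {"offset": [0, 0, 0], "dr": [0, 0, 0], "hand": -1}, {"offset": [0, 0, 0], "dr": [0, 0, 0], "hand": -1}]}}

```text
time_s: 25.35
eef_pos: [598.1, -293.9, 145.4]
ee_rot: [-0.074, 0.822, 0.108, 0.555]
force: [0.4, 0.7, -0.4]
grip_width: 0.097
grip_force: 49.9
```

```bash
python3 -c "from h import *; show()"; python3 go.py 2 22 7 15
```

```text
{'time_s': 25.35, 'joints': [-0.99, 0.62, 1.77, 1.52, 1.08, -0.74], 'eef_pos': [598.13, -293.88, 145.41], 'force': [0.44, 0.68, -0.4], 'grip_width': 0.1, 'grip_force': 49.86} [[0.361, 0.26, 0.896], [0.096, -0.966, 0.241], [0.928, -0.002, -0.374]]
target [ 597.7 -295.1   91.8] [[0.36, 0.26, 0.9], [0.1, -0.97, 0.24], [0.93, -0.0, -0.37]]
ik err 0.0 step [0.   0.02 0.   0.01 0.   0.02] end [-1.    0.73  1.77  1.58  1.08 -0.87]
7 rows; max shift 0.064 turn 0.001
1 x ([-0.06, 0.001, 0.023], [-0.0, 0.0, -0.0])
1 x ([-0.059, 0.002, 0.023], [-0.0, 0.0, -0.0])
1 x ([-0.06, 0.001, 0.023], [-0.001, 0.0, -0.001])
1 x ([-0.059, 0.001, 0.023], [0.0, 0.0, 0.0])
1 x ([-0.06, 0.002, 0.023], [-0.0, 0.0, -0.0])
1 x ([-0.059, 0.001, 0.023], [-0.0, 0.0, -0.0])
1 x ([-0.06, 0.001, 0.023], [-0.001, 0.0, -0.0])
```

Request:
{"op": "arm_command", "data": {"increments": [{"offset": [-0.06, 0.001, 0.023], "dr": [0, 0, 0], "hand": -1}, {"offset": [-0.059, 0.001, 0.023], "dr": [0, 0, 0], "hand": -1}, {"offset": [-0.06, 0.001, 0.023], "dr": [0, 0, 0], "hand": -1}, {"offset": [-0.059, 0.001, 0.023], "dr": [0, 0, 0], "hand": -1}, {"offset": [-0.06, 0.001, 0.023], "dr": [0, 0, 0], "hand": -1}, {"offset": [-0.059, 0.001, 0.023], "dr": [0, 0, 0], "hand": -1}, {"offset": [-0.06, 0.001, 0.023], "dr": [0, 0, 0], "hand": -1}, {"offset": [0, 0, 0], "dr": [0, 0, 0], "hand": -1}]}}

```text
time_s: 26.15
eef_pos: [597.6, -295.8, 90.9]
ee_rot: [-0.074, 0.822, 0.108, 0.555]
force: [-0.2, -0.9, 0.3]
grip_width: 0.094
grip_force: 49.9
```

Force is low, so the dart is in. I'll release, retreat, and plan the last whole dart.

Request:
{"op": "arm_command", "data": {"increments": [{"offset": [0, 0, 0], "dr": [0, 0, 0], "hand": -0.3}, {"offset": [0, 0, 0], "dr": [0, 0, 0], "hand": -0.3}, {"offset": [0, 0, 0], "dr": [0, 0, 0], "hand": -0.3}, {"offset": [0, 0, 0], "dr": [0, 0, 0], "hand": -0.3}]}}

```text
time_s: 26.55
eef_pos: [597.9, -296.1, 92.5]
ee_rot: [-0.073, 0.821, 0.108, 0.556]
force: [-0.4, 0.1, -0.1]
grip_width: 0.355
grip_force: 0.0
```

Request:
{"op": "arm_command", "data": {"increments": [{"offset": [-0.047, 0, -0.116], "dr": [0, 0, 0], "hand": -0.3}, {"offset": [-0.094, 0, -0.232], "dr": [0, 0, 0], "hand": -0.3}, {"offset": [-0.094, 0, -0.232], "dr": [0, 0, 0], "hand": -0.3}, {"offset": [-0.094, 0, -0.232], "dr": [0, 0, 0], "hand": -0.3}, {"offset": [0, 0, 0], "dr": [0, 0, 0], "hand": -0.3}]}}

```text
time_s: 27.05
eef_pos: [493.5, -325.0, 91.8]
ee_rot: [-0.072, 0.822, 0.106, 0.555]
force: [0.5, 0.8, 0.4]
grip_width: 0.349
grip_force: 0.0
```

```bash
python3 look.py 2 8;  python3 pick.py 411.5 296.9 -4.4 24 15 5.2 -17.1
```

```text
{'time_s': 27.05, 'joints': [-1.22, 0.67, 1.91, 1.43, 1.2, -0.97], 'eef_pos': [493.51, -325.0, 91.82], 'force': [0.49, 0.82, 0.37], 'grip_width': 0.35, 'grip_force': 0.0} [[0.36, 0.255, 0.897], [0.094, -0.967, 0.237], [0.928, -0.001, -0.372]]
scene expected tail [[149.8 193.1]] crop at 93 169 scale 3.33
top expected tail [[406.8 167.6]] crop at 338 127 scale 3.33
[([453.3, 71.9, 9.0], np.float64(-3.4), np.float64(60.0)), ([436.3, 144.2, 9.0], np.float64(-6.4), np.float64(60.0)), ([411.0, 297.4, 9.0], np.float64(-4.9), np.float64(59.0)), ([255.6, -535.5, 9.0], np.float64(22.8), np.float64(60.0)), ([219.6, -230.9, 9.0], np.float64(19.8), np.float64(68.0)), ([222.8, 74.3, 9.0], np.float64(-20.8), np.float64(49.0))]
target [425.1 295.9   5.2] ik err 0.0 step [0.09 0.06 0.07 0.18 0.08 0.26] end [0.32 0.58 1.51 0.12 1.33 1.93]
24 rows; max shift 0.217 turn 0.081
1 x ([0.013, -0.214, 0.029], [-0.008, -0.078, 0.018])
1 x ([0.011, -0.215, 0.027], [-0.009, -0.078, 0.017])
1 x ([0.01, -0.215, 0.025], [-0.008, -0.078, 0.018])
1 x ([0.009, -0.215, 0.023], [-0.009, -0.078, 0.018])
1 x ([0.007, -0.
[... 584 characters left out ...]
 ([-0.017, -0.215, 0.008], [-0.009, -0.078, 0.017])
1 x ([-0.02, -0.216, 0.008], [-0.008, -0.078, 0.018])
1 x ([-0.022, -0.215, 0.007], [-0.009, -0.078, 0.018])
1 x ([-0.025, -0.215, 0.008], [-0.008, -0.078, 0.017])
1 x ([-0.027, -0.215, 0.008], [-0.008, -0.079, 0.018])
1 x ([-0.03, -0.214, 0.008], [-0.009, -0.078, 0.018])
1 x ([-0.033, -0.214, 0.009], [-0.008, -0.078, 0.018])
1 x ([-0.034, -0.214, 0.009], [-0.009, -0.078, 0.017])
1 x ([-0.037, -0.213, 0.01], [-0.008, -0.078, 0.018])
down
3 rows; max shift 0.25 turn 0.0
1 x ([0.073, 0.0, 0.239], [-0.0, 0.0, -0.0])
1 x ([0.074, 0.0, 0.239], [-0.0, 0.0, -0.0])
1 x ([0.073, 0.0, 0.239], [-0.0, 0.0, -0.0])
lift 200 x4 rows [-0.113 -0.    -0.366]
```

View pics/both8.png

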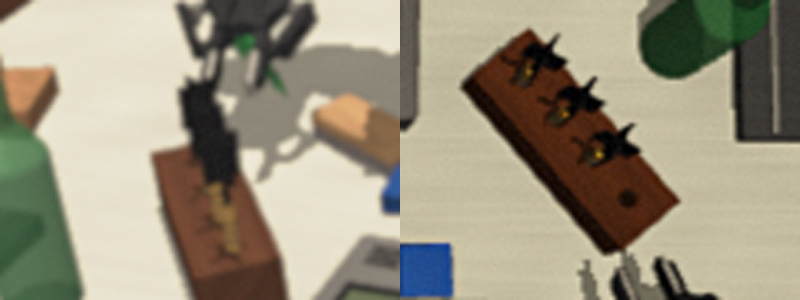

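Three darts stand in a row, at top-crop (540,60), (578,100) and (612,145), and the last hole at (628,198) is free.

Request:
{"op": "arm_command", "data": {"increments": [{"offset": [0.013, -0.214, 0.029], "dr": [-0.008, -0.078, 0.018], "hand": -0.1}, {"offset": [0.011, -0.215, 0.027], "dr": [-0.009, -0.078, 0.017], "hand": -0.1}, {"offset": [0.01, -0.215, 0.025], "dr": [-0.008, -0.078, 0.018], "hand": -0.1}, {"offset": [0.009, -0.215, 0.023], "dr": [-0.009, -0.078, 0.018], "hand": -0.1}, {"offset": [0.007, -0.215, 0.02], "dr": [-0.008, -0.079, 0.018], "hand": -0.1}, {"offset": [0.005, -0.216, 0.02], "dr": [-0.009, -0.078, 0.017], "hand": -0.1}, {"offset": [0.003, -0.216, 0.017], "dr": [-0.008, -0.078, 0.018], "hand": -0.1}, {"offset": [0.002, -0.216, 0.016], "dr": [-0.009, -0.078, 0.018], "hand": -0.1}]}}

```text
time_s: 27.95
eef_pos: [472.5, -115.1, 93.2]
ee_rot: [-0.053, 0.938, 0.063, 0.336]
force: [-0.7, -0.4, -0.0]
grip_width: 0.45
grip_force: 0.0
```

Request:
{"op": "arm_command", "data": {"increments": [{"offset": [-0.001, -0.216, 0.014], "dr": [-0.008, -0.078, 0.017], "hand": -0.1}, {"offset": [-0.003, -0.216, 0.013], "dr": [-0.009, -0.078, 0.018], "hand": -0.1}, {"offset": [-0.005, -0.216, 0.012], "dr": [-0.008, -0.078, 0.018], "hand": -0.1}, {"offset": [-0.008, -0.217, 0.011], "dr": [-0.009, -0.078, 0.018], "hand": -0.1}, {"offset": [-0.01, -0.216, 0.009], "dr": [-0.008, -0.079, 0.017], "hand": -0.1}, {"offset": [-0.012, -0.216, 0.01], "dr": [-0.009, -0.078, 0.018], "hand": -0.1}, {"offset": [-0.015, -0.216, 0.008], "dr": [-0.008, -0.078, 0.018], "hand": -0.1}, {"offset": [-0.017, -0.215, 0.008], "dr": [-0.009, -0.078, 0.017], "hand": -0.1}]}}

```text
time_s: 28.75
eef_pos: [448.9, 80.4, 94.1]
ee_rot: [-0.033, 0.993, 0.017, 0.109]
force: [0.0, -0.0, 0.2]
grip_width: 0.445
grip_force: 0.0
```

Request:
{"op": "arm_command", "data": {"increments": [{"offset": [-0.02, -0.216, 0.008], "dr": [-0.008, -0.078, 0.018], "hand": -0.1}, {"offset": [-0.022, -0.215, 0.007], "dr": [-0.009, -0.078, 0.018], "hand": -0.1}, {"offset": [-0.025, -0.215, 0.008], "dr": [-0.008, -0.078, 0.017], "hand": -0.1}, {"offset": [-0.027, -0.215, 0.008], "dr": [-0.008, -0.079, 0.018], "hand": -0.1}, {"offset": [-0.03, -0.214, 0.008], "dr": [-0.009, -0.078, 0.018], "hand": -0.1}, {"offset": [-0.033, -0.214, 0.009], "dr": [-0.008, -0.078, 0.018], "hand": -0.1}, {"offset": [-0.034, -0.214, 0.009], "dr": [-0.009, -0.078, 0.017], "hand": -0.1}, {"offset": [-0.037, -0.213, 0.01], "dr": [-0.008, -0.078, 0.018], "hand": -0.1}]}}

```text
time_s: 29.55
eef_pos: [423.2, 287.0, 95.7]
ee_rot: [-0.009, 0.99, -0.032, -0.137]
force: [-0.1, 0.0, -0.1]
grip_width: 0.45
grip_force: 0.0
```

Request:
{"op": "arm_command", "data": {"increments": [{"offset": [0, 0, 0], "dr": [0, 0, 0], "hand": -0.1}, {"offset": [0, 0, 0], "dr": [0, 0, 0], "hand": -0.1}]}}

```text
time_s: 29.75
eef_pos: [423.4, 285.6, 95.2]
ee_rot: [-0.009, 0.99, -0.032, -0.136]
force: [0.9, 0.3, 0.6]
grip_width: 0.453
grip_force: 0.0
```

```bash
python3 -c "from h import *; show()"; python3 pick.py 411.5 296.9 -4.4 2 15 5.2 -17.1
```

```text
{'time_s': 29.75, 'joints': [0.31, 0.55, 1.55, 0.11, 1.3, 1.9], 'eef_pos': [423.44, 285.61, 95.23], 'force': [0.93, 0.28, 0.63], 'grip_width': 0.45, 'grip_force': 0.0} [[0.961, -0.066, -0.269], [-0.061, -0.998, 0.026], [-0.27, -0.008, -0.963]]
target [425.1 295.9   5.2] ik err 0.0 step [0.01 0.01 0.02 0.   0.02 0.01] end [0.32 0.58 1.51 0.12 1.33 1.93]
2 rows; max shift 0.043 turn 0.018
1 x ([0.004, -0.043, -0.001], [-0.003, -0.016, 0.008])
1 x ([0.004, -0.043, -0.0], [-0.003, -0.016, 0.008])
down
3 rows; max shift 0.25 turn 0.0
1 x ([0.074, 0.0, 0.239], [-0.0, 0.0, 0.0])
1 x ([0.073, 0.0, 0.239], [-0.0, 0.0, 0.0])
1 x ([0.074, 0.0, 0.238], [-0.0, 0.0, 0.0])
lift 200 x4 rows [-0.113 -0.    -0.366]
```

Request:
{"op": "arm_command", "data": {"increments": [{"offset": [0.004, -0.043, -0.001], "dr": [-0.003, -0.016, 0.008], "hand": -0.1}, {"offset": [0.004, -0.043, 0], "dr": [-0.003, -0.016, 0.008], "hand": -0.1}, {"offset": [0.074, 0, 0.239], "dr": [0, 0, 0], "hand": -0.1}, {"offset": [0.073, 0, 0.239], "dr": [0, 0, 0], "hand": -0.1}, {"offset": [0.074, 0, 0.238], "dr": [0, 0, 0], "hand": -0.1}, {"offset": [0, 0, 0], "dr": [0, 0, 0], "hand": -0.1}, {"offset": [0, 0, 0], "dr": [0, 0, 0], "hand": -1}, {"offset": [0, 0, 0], "dr": [0, 0, 0], "hand": -1}]}}

```text
time_s: 30.55
eef_pos: [426.3, 295.6, 6.8]
ee_rot: [-0.006, 0.988, -0.039, -0.148]
force: [0.6, -0.5, -0.0]
grip_width: 0.121
grip_force: 0.0
```

Request:
{"op": "arm_command", "data": {"increments": [{"offset": [0, 0, 0], "dr": [0, 0, 0], "hand": -1}, {"offset": [0, 0, 0], "dr": [0, 0, 0], "hand": -1}, {"offset": [0, 0, 0], "dr": [0, 0, 0], "hand": -1}]}}

```text
time_s: 30.85
eef_pos: [426.2, 295.7, 6.5]
ee_rot: [-0.006, 0.988, -0.039, -0.148]
force: [0.5, -1.6, 6.6]
grip_width: 0.089
grip_force: 50.7
```

```bash
python3 grasp.py 411.5 296.9 -4.4 15
```

```text
{'time_s': 30.85, 'joints': [0.32, 0.71, 1.56, 0.13, 1.16, 1.9], 'eef_pos': [426.23, 295.68, 6.51], 'force': [0.54, -1.58, 6.63], 'grip_width': 0.09, 'grip_force': 50.68} [[0.953, -0.079, -0.292], [-0.075, -0.997, 0.024], [-0.293, -0.001, -0.956]]
a [-0.92701972  0.          0.37501259] b [-0.6643975  0.        -2.9224255]
```

Request:
{"op": "arm_command", "data": {"increments": [{"offset": [-0.06, 0, -0.19], "dr": [0, 0, 0], "hand": -1}, {"offset": [-0.113, 0, -0.366], "dr": [0, 0, 0], "hand": -1}, {"offset": [-0.113, 0, -0.366], "dr": [0, 0, 0], "hand": -1}, {"offset": [-0.113, 0, -0.366], "dr": [0, 0, 0], "hand": -1}, {"offset": [-0.06, 0, -0.19], "dr": [0, 0, 0], "hand": -1}, {"offset": [0, 0, 0], "dr": [0, 0, 0], "hand": -1}, {"offset": [0, 0, 0], "dr": [0, 0, 0], "hand": -1}]}}

```text
time_s: 31.55
eef_pos: [424.9, 295.3, 190.9]
ee_rot: [-0.006, 0.988, -0.039, -0.149]
force: [-0.1, 0.1, -1.1]
grip_width: 0.098
grip_force: 49.9
```

```bash
python3 held.py; python3 go.py 3 75 24 15
```

```text
{'time_s': 31.55, 'joints': [0.32, 0.47, 1.41, 0.12, 1.54, 1.95], 'eef_pos': [424.9, 295.32, 190.85], 'force': [-0.06, 0.1, -1.12], 'grip_width': 0.1, 'grip_force': 49.89} [[0.953, -0.078, -0.294], [-0.075, -0.997, 0.023], [-0.295, -0.0, -0.956]]
tip pred [[286.15476858 349.02084873]] barrel centre pred [[286.31820789 294.27385104]]
brass [285.3 270.2] [274 252  23  36 601]
brass [285.4 293. ] [276 288  19  12 162]
brass [285.1 303.9] [276 299  19  11 156]
brass [285.6 323.2] [275 309  22  31 452]
target [ 561.  -326.2  144.5] [[0.36, 0.26, 0.9], [0.1, -0.97, 0.24], [0.93, -0.0, -0.38]]
ik err 0.0 step [0.08 0.06 0.07 0.14 0.08 0.2 ] end [-1.09  0.62  1.77  1.45  1.15 -0.76]
24 rows; max shift 0.222 turn 0.082
1 x ([0.066, 0.211, -0.004], [0.009, 0.078, -0.018])
1 x ([0.063, 0.213, -0.001], [0.008, 0.078, -0.018])
1 x ([0.06, 0.213, 0.001], [0.009, 0.078, -0.018])
1 x ([0.057, 0.214, 0.003], [0.008, 0.078, -0.018])
1 x ([0.054, 0.215, 0.005], [0.008, 0.078, -0.018])
1 x ([0.05, 0.215, 0.007], [0.009, 0.078, -0.017])
1 x ([0.047, 0.216, 0.009], [0.009, 0.078, -0.018])
1 x ([0.043, 0.2
[... 166 characters left out ...]
[0.009, 0.078, -0.018])
1 x ([0.028, 0.219, 0.012], [0.008, 0.078, -0.018])
1 x ([0.024, 0.22, 0.013], [0.009, 0.078, -0.018])
1 x ([0.02, 0.22, 0.013], [0.008, 0.078, -0.018])
1 x ([0.017, 0.221, 0.013], [0.009, 0.078, -0.018])
1 x ([0.012, 0.22, 0.011], [0.008, 0.078, -0.018])
1 x ([0.009, 0.221, 0.011], [0.009, 0.078, -0.017])
1 x ([0.005, 0.222, 0.01], [0.008, 0.078, -0.018])
1 x ([0.001, 0.221, 0.009], [0.009, 0.078, -0.018])
1 x ([-0.002, 0.221, 0.007], [0.008, 0.078, -0.018])
1 x ([-0.006, 0.222, 0.006], [0.009, 0.078, -0.018])
1 x ([-0.009, 0.221, 0.003], [0.008, 0.078, -0.018])
1 x ([-0.012, 0.221, 0.002], [0.009, 0.078, -0.018])
1 x ([-0.016, 0.221, -0.001], [0.008, 0.078, -0.018])
```

Request:
{"op": "arm_command", "data": {"increments": [{"offset": [0.066, 0.211, -0.004], "dr": [0.009, 0.078, -0.018], "hand": -1}, {"offset": [0.063, 0.213, -0.001], "dr": [0.008, 0.078, -0.018], "hand": -1}, {"offset": [0.06, 0.213, 0.001], "dr": [0.009, 0.078, -0.018], "hand": -1}, {"offset": [0.057, 0.214, 0.003], "dr": [0.008, 0.078, -0.018], "hand": -1}, {"offset": [0.054, 0.215, 0.005], "dr": [0.008, 0.078, -0.018], "hand": -1}, {"offset": [0.05, 0.215, 0.007], "dr": [0.009, 0.078, -0.017], "hand": -1}, {"offset": [0.047, 0.216, 0.009], "dr": [0.009, 0.078, -0.018], "hand": -1}, {"offset": [0.043, 0.217, 0.01], "dr": [0.008, 0.078, -0.018], "hand": -1}]}}

```text
time_s: 32.4
eef_pos: [470.1, 87.4, 174.6]
ee_rot: [-0.031, 0.995, 0.012, 0.097]
force: [0.8, 0.5, 0.2]
grip_width: 0.091
grip_force: 49.8
```

Request:
{"op": "arm_command", "data": {"increments": [{"offset": [0.04, 0.218, 0.011], "dr": [0.009, 0.079, -0.018], "hand": -1}, {"offset": [0.036, 0.218, 0.011], "dr": [0.008, 0.078, -0.018], "hand": -1}, {"offset": [0.032, 0.219, 0.013], "dr": [0.009, 0.078, -0.018], "hand": -1}, {"offset": [0.028, 0.219, 0.012], "dr": [0.008, 0.078, -0.018], "hand": -1}, {"offset": [0.024, 0.22, 0.013], "dr": [0.009, 0.078, -0.018], "hand": -1}, {"offset": [0.02, 0.22, 0.013], "dr": [0.008, 0.078, -0.018], "hand": -1}, {"offset": [0.017, 0.221, 0.013], "dr": [0.009, 0.078, -0.018], "hand": -1}, {"offset": [0.012, 0.22, 0.011], "dr": [0.008, 0.078, -0.018], "hand": -1}]}}

```text
time_s: 33.2
eef_pos: [515.5, -119.6, 159.4]
ee_rot: [-0.054, 0.938, 0.062, 0.337]
force: [0.6, -0.5, -0.4]
grip_width: 0.098
grip_force: 49.8
```

Request:
{"op": "arm_command", "data": {"increments": [{"offset": [0.009, 0.221, 0.011], "dr": [0.009, 0.078, -0.017], "hand": -1}, {"offset": [0.005, 0.222, 0.01], "dr": [0.008, 0.078, -0.018], "hand": -1}, {"offset": [0.001, 0.221, 0.009], "dr": [0.009, 0.078, -0.018], "hand": -1}, {"offset": [-0.002, 0.221, 0.007], "dr": [0.008, 0.078, -0.018], "hand": -1}, {"offset": [-0.006, 0.222, 0.006], "dr": [0.009, 0.078, -0.018], "hand": -1}, {"offset": [-0.009, 0.221, 0.003], "dr": [0.008, 0.078, -0.018], "hand": -1}, {"offset": [-0.012, 0.221, 0.002], "dr": [0.009, 0.078, -0.018], "hand": -1}, {"offset": [-0.016, 0.221, -0.001], "dr": [0.008, 0.078, -0.018], "hand": -1}]}}

```text
time_s: 34.0
eef_pos: [561.2, -326.6, 143.6]
ee_rot: [-0.074, 0.821, 0.107, 0.555]
force: [0.5, 0.1, -0.1]
grip_width: 0.092
grip_force: 49.9
```

Request:
{"op": "arm_command", "data": {"increments": [{"offset": [0, 0, 0], "dr": [0, 0, 0], "hand": -1}, {"offset": [0, 0, 0], "dr": [0, 0, 0], "hand": -1}, {"offset": [0, 0, 0], "dr": [0, 0, 0], "hand": -1}]}}

```text
time_s: 34.3
eef_pos: [561.5, -324.8, 145.0]
ee_rot: [-0.074, 0.822, 0.108, 0.554]
force: [0.7, 0.6, -0.3]
grip_width: 0.091
grip_force: 49.9
```

```bash
python3 -c "from h import *; show()"; python3 go.py 3 22 7 15
```

```text
{'time_s': 34.3, 'joints': [-1.09, 0.62, 1.77, 1.45, 1.15, -0.75], 'eef_pos': [561.48, -324.78, 144.96], 'force': [0.72, 0.64, -0.31], 'grip_width': 0.09, 'grip_force': 49.92} [[0.362, 0.259, 0.895], [0.096, -0.966, 0.241], [0.927, -0.002, -0.375]]
target [ 561.  -326.2   91.5] [[0.36, 0.26, 0.9], [0.1, -0.97, 0.24], [0.93, -0.0, -0.38]]
ik err 0.0 step [0.   0.02 0.   0.01 0.   0.02] end [-1.09  0.73  1.78  1.5   1.14 -0.87]
7 rows; max shift 0.064 turn 0.001
1 x ([-0.059, 0.002, 0.023], [-0.0, -0.0, -0.0])
1 x ([-0.06, 0.001, 0.023], [-0.0, -0.0, -0.0])
1 x ([-0.059, 0.002, 0.023], [-0.001, -0.0, -0.001])
1 x ([-0.059, 0.001, 0.023], [0.0, -0.0, 0.0])
1 x ([-0.06, 0.002, 0.023], [0.0, -0.0, -0.0])
1 x ([-0.059, 0.001, 0.022], [-0.0, -0.001, -0.0])
1 x ([-0.06, 0.001, 0.023], [-0.0, 0.0, -0.001])
```

Request:
{"op": "arm_command", "data": {"increments": [{"offset": [-0.059, 0.001, 0.023], "dr": [0, 0, 0], "hand": -1}, {"offset": [-0.06, 0.001, 0.023], "dr": [0, 0, 0], "hand": -1}, {"offset": [-0.059, 0.001, 0.023], "dr": [0, 0, 0], "hand": -1}, {"offset": [-0.059, 0.001, 0.023], "dr": [0, 0, 0], "hand": -1}, {"offset": [-0.06, 0.001, 0.023], "dr": [0, 0, 0], "hand": -1}, {"offset": [-0.059, 0.001, 0.022], "dr": [0, 0, 0], "hand": -1}, {"offset": [-0.06, 0.001, 0.023], "dr": [0, 0, 0], "hand": -1}, {"offset": [0, 0, 0], "dr": [0, 0, 0], "hand": -1}]}}

```text
time_s: 35.1
eef_pos: [560.8, -326.8, 90.8]
ee_rot: [-0.074, 0.822, 0.108, 0.555]
force: [-0.4, 0.3, 0.4]
grip_width: 0.094
grip_force: 49.9
```

Request:
{"op": "arm_command", "data": {"increments": [{"offset": [0, 0, 0], "dr": [0, 0, 0], "hand": -0.3}, {"offset": [0, 0, 0], "dr": [0, 0, 0], "hand": -0.3}, {"offset": [0, 0, 0], "dr": [0, 0, 0], "hand": -0.3}, {"offset": [0, 0, 0], "dr": [0, 0, 0], "hand": -0.3}]}}

```text
time_s: 35.5
eef_pos: [561.1, -327.1, 92.3]
ee_rot: [-0.073, 0.822, 0.108, 0.555]
force: [0.0, 1.2, -0.3]
grip_width: 0.348
grip_force: 0.0
```

Request:
{"op": "arm_command", "data": {"increments": [{"offset": [-0.047, 0, -0.116], "dr": [0, 0, 0], "hand": -0.3}, {"offset": [-0.094, 0, -0.232], "dr": [0, 0, 0], "hand": -0.3}, {"offset": [-0.094, 0, -0.232], "dr": [0, 0, 0], "hand": -0.3}, {"offset": [-0.094, 0, -0.232], "dr": [0, 0, 0], "hand": -0.3}, {"offset": [0, 0, 0], "dr": [0, 0, 0], "hand": -0.3}]}}

```text
time_s: 36.0
eef_pos: [456.6, -356.1, 91.8]
ee_rot: [-0.072, 0.822, 0.106, 0.555]
force: [0.9, 0.6, 0.4]
grip_width: 0.351
grip_force: 0.0
```

```bash
python3 look.py 3 9;  python3 pick.py 453.3 71.9 -3.4 20 0 2.5 -5
```

```text
{'time_s': 36.0, 'joints': [-1.32, 0.68, 1.88, 1.35, 1.25, -0.96], 'eef_pos': [456.6, -356.06, 91.77], 'force': [0.9, 0.56, 0.44], 'grip_width': 0.35, 'grip_force': 0.0} [[0.361, 0.255, 0.897], [0.095, -0.967, 0.236], [0.928, -0.0, -0.374]]
scene expected tail [[146.6 185.7]] crop at 90 162 scale 3.33
top expected tail [[418.3 180.9]] crop at 349 139 scale 3.33
[([453.2, 72.0, 9.0], np.float64(-3.4), np.float64(60.0)), ([436.3, 144.2, 9.0], np.float64(-6.4), np.float64(60.0)), ([210.8, -573.0, 9.0], np.float64(29.0), np.float64(65.0))]
target [452.9  71.9   2.5] ik err 0.0 step [0.08 0.06 0.06 0.15 0.08 0.22] end [-0.1   0.38  1.8  -0.    1.04  1.54]
20 rows; max shift 0.179 turn 0.084
1 x ([0.016, -0.172, 0.04], [-0.011, -0.08, 0.019])
1 x ([0.017, -0.174, 0.038], [-0.012, -0.081, 0.018])
1 x ([0.016, -0.173, 0.035], [-0.011, -0.08, 0.019])
1 x ([0.016, -0.174, 0.032], [-0.012, -0.081, 0.018])
1 x ([0.015, -0.175, 0.03], [-0.011, -0.08, 0.019])
1 x ([0.014, -0.175, 0.027], [-0.011, -0.081, 0.018])
1 x ([0.014, -0.176, 0.025], [-0.012, -0.08, 0.019])
1 x ([0.012, -0.176, 0.023], [-0.
[... 176 characters left out ...]
])
1 x ([0.006, -0.178, 0.014], [-0.012, -0.081, 0.019])
1 x ([0.005, -0.177, 0.011], [-0.011, -0.08, 0.018])
1 x ([0.003, -0.177, 0.01], [-0.011, -0.081, 0.019])
1 x ([0.001, -0.178, 0.008], [-0.012, -0.08, 0.018])
1 x ([-0.001, -0.178, 0.007], [-0.011, -0.081, 0.019])
1 x ([-0.003, -0.178, 0.005], [-0.012, -0.08, 0.018])
1 x ([-0.006, -0.177, 0.004], [-0.011, -0.08, 0.019])
1 x ([-0.008, -0.178, 0.003], [-0.011, -0.081, 0.018])
1 x ([-0.01, -0.177, 0.002], [-0.012, -0.08, 0.019])
down
3 rows; max shift 0.25 turn 0.0
1 x ([0.022, -0.0, 0.249], [0.0, -0.0, 0.0])
1 x ([0.021, -0.0, 0.249], [0.0, -0.0, 0.0])
1 x ([0.022, -0.001, 0.249], [0.0, -0.0, 0.0])
lift 200 x4 rows [-0.033  0.    -0.382]
```

View pics/both9.png

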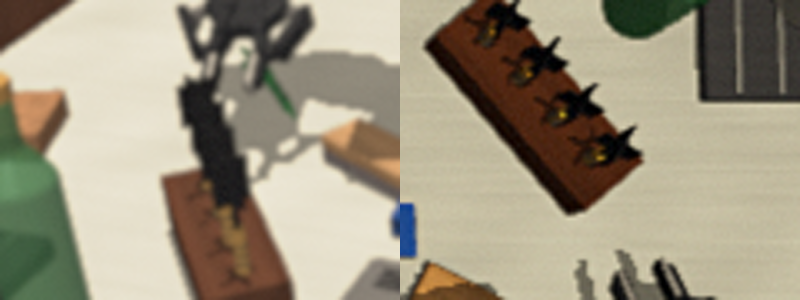

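All four whole darts stand in the holes, with tails near top-crop (505,20), (540,60), (578,105) and (612,150). Now the first stub, at (453,72).

Request:
{"op": "arm_command", "data": {"increments": [{"offset": [0.016, -0.173, 0.04], "dr": [-0.011, -0.08, 0.019], "hand": -0.1}, {"offset": [0.017, -0.174, 0.038], "dr": [-0.012, -0.081, 0.018], "hand": -0.1}, {"offset": [0.016, -0.173, 0.035], "dr": [-0.011, -0.08, 0.019], "hand": -0.1}, {"offset": [0.016, -0.174, 0.032], "dr": [-0.012, -0.081, 0.018], "hand": -0.1}, {"offset": [0.015, -0.175, 0.03], "dr": [-0.011, -0.08, 0.019], "hand": -0.1}, {"offset": [0.014, -0.175, 0.027], "dr": [-0.011, -0.081, 0.018], "hand": -0.1}, {"offset": [0.014, -0.176, 0.025], "dr": [-0.012, -0.08, 0.019], "hand": -0.1}]}}

```text
time_s: 36.8
eef_pos: [457.3, -203.3, 92.2]
ee_rot: [-0.05, 0.93, 0.063, 0.359]
force: [-0.0, -0.2, -0.5]
grip_width: 0.448
grip_force: 0.0
```

Request:
{"op": "arm_command", "data": {"increments": [{"offset": [0.012, -0.176, 0.023], "dr": [-0.011, -0.081, 0.018], "hand": -0.1}, {"offset": [0.011, -0.176, 0.02], "dr": [-0.011, -0.08, 0.019], "hand": -0.1}, {"offset": [0.01, -0.176, 0.018], "dr": [-0.012, -0.081, 0.019], "hand": -0.1}, {"offset": [0.009, -0.177, 0.016], "dr": [-0.011, -0.08, 0.018], "hand": -0.1}, {"offset": [0.006, -0.178, 0.014], "dr": [-0.012, -0.081, 0.019], "hand": -0.1}, {"offset": [0.005, -0.177, 0.011], "dr": [-0.011, -0.08, 0.018], "hand": -0.1}, {"offset": [0.003, -0.177, 0.01], "dr": [-0.011, -0.081, 0.019], "hand": -0.1}]}}

```text
time_s: 37.5
eef_pos: [454.8, -54.1, 92.5]
ee_rot: [-0.024, 0.989, 0.014, 0.145]
force: [-0.1, -0.1, 0.7]
grip_width: 0.447
grip_force: 0.0
```

Request:
{"op": "arm_command", "data": {"increments": [{"offset": [0.001, -0.178, 0.008], "dr": [-0.012, -0.08, 0.018], "hand": -0.1}, {"offset": [-0.001, -0.178, 0.007], "dr": [-0.011, -0.081, 0.019], "hand": -0.1}, {"offset": [-0.003, -0.178, 0.005], "dr": [-0.012, -0.08, 0.018], "hand": -0.1}, {"offset": [-0.006, -0.177, 0.004], "dr": [-0.011, -0.08, 0.019], "hand": -0.1}, {"offset": [-0.008, -0.178, 0.003], "dr": [-0.011, -0.081, 0.018], "hand": -0.1}, {"offset": [-0.01, -0.177, 0.002], "dr": [-0.012, -0.08, 0.019], "hand": -0.1}, {"offset": [0, 0, 0], "dr": [0, 0, 0], "hand": -0.1}, {"offset": [0, 0, 0], "dr": [0, 0, 0], "hand": -0.1}]}}

```text
time_s: 38.3
eef_pos: [452.6, 73.1, 92.1]
ee_rot: [-0.001, 0.999, -0.028, -0.043]
force: [-0.5, 0.0, -0.3]
grip_width: 0.446
grip_force: 0.0
```

```bash
python3 -c "
from h import *
show()
for n in('wrist','top'):
    c,im=snap(n,f'pics/{n}10.png');print(n,darts(c,im,5))"; python3 pick.py 453.3 71.9 -3.4 2 0 2.5 -5
```

```text
{'time_s': 38.3, 'joints': [-0.09, 0.38, 1.8, -0.0, 1.04, 1.53], 'eef_pos': [452.64, 73.05, 92.08], 'force': [-0.52, 0.04, -0.28], 'grip_width': 0.45, 'grip_force': 0.0} [[0.995, -0.055, -0.086], [-0.055, -0.998, 0.005], [-0.086, -0.0, -0.996]]
wrist [([425.9, 145.0, 5.0], np.float64(-6.5), np.float64(47.0))]
top [([383.5, -746.3, 5.0], np.float64(-2.2), np.float64(50.0)), ([302.9, -746.3, 5.0], np.float64(-2.2), np.float64(49.0)), ([142.4, 165.4, 5.0], np.float64(-84.7), np.float64(62.0)), ([136.5, 95.1, 5.0], np.float64(77.6), np.float64(69.0)), ([-91.1, 0.9, 5.0], np.float64(-3.5), np.float64(65.0))]
target [452.9  71.9   2.5] ik err 0.0 step [0. 0. 0. 0. 0. 0.] end [-0.1   0.38  1.8  -0.    1.04  1.54]
2 rows; max shift 0.002 turn 0.002
1 x ([0.002, 0.001, -0.001], [0.0, -0.001, 0.001])
1 x ([0.001, 0.001, -0.001], [0.0, -0.0, 0.002])
down
3 rows; max shift 0.25 turn 0.0
1 x ([0.022, 0.0, 0.249], [0.0, -0.0, -0.0])
1 x ([0.021, 0.0, 0.249], [0.0, -0.0, -0.0])
1 x ([0.022, 0.0, 0.249], [0.0, -0.0, -0.0])
lift 200 x4 rows [-0.033  0.    -0.382]
```

Request:
{"op": "arm_command", "data": {"increments": [{"offset": [0.022, 0, 0.249], "dr": [0, 0, 0], "hand": -0.1}, {"offset": [0.022, 0, 0.249], "dr": [0, 0, 0], "hand": -0.1}, {"offset": [0.022, 0, 0.249], "dr": [0, 0, 0], "hand": -0.1}, {"offset": [0, 0, 0], "dr": [0, 0, 0], "hand": -0.1}, {"offset": [0, 0, 0], "dr": [0, 0, 0], "hand": -1}, {"offset": [0, 0, 0], "dr": [0, 0, 0], "hand": -1}, {"offset": [0, 0, 0], "dr": [0, 0, 0], "hand": -1}, {"offset": [0, 0, 0], "dr": [0, 0, 0], "hand": -1}]}}

```text
time_s: 39.2
eef_pos: [453.1, 72.1, 2.8]
ee_rot: [-0.001, 0.999, -0.029, -0.043]
force: [-1.8, -2.3, 5.7]
grip_width: 0.101
grip_force: 49.2
```

Request:
{"op": "arm_command", "data": {"increments": [{"offset": [0, 0, 0], "dr": [0, 0, 0], "hand": -1}, {"offset": [0, 0, 0], "dr": [0, 0, 0], "hand": -1}, {"offset": [-0.02, 0, -0.2], "dr": [0, 0, 0], "hand": -1}, {"offset": [-0.033, 0, -0.382], "dr": [0, 0, 0], "hand": -1}, {"offset": [-0.033, 0, -0.382], "dr": [0, 0, 0], "hand": -1}, {"offset": [-0.033, 0, -0.382], "dr": [0, 0, 0], "hand": -1}, {"offset": [-0.015, 0, -0.182], "dr": [0, 0, 0], "hand": -1}, {"offset": [0, 0, 0], "dr": [0, 0, 0], "hand": -1}]}}

```text
time_s: 40.0
eef_pos: [454.1, 72.5, 189.3]
ee_rot: [-0.001, 0.999, -0.029, -0.04]
force: [-0.4, -0.1, -1.9]
grip_width: 0.101
grip_force: 49.1
```

```bash
python3 held.py
```

```text
{'time_s': 40.0, 'joints': [-0.1, 0.25, 1.69, -0.0, 1.27, 1.53], 'eef_pos': [454.05, 72.46, 189.26], 'force': [-0.4, -0.14, -1.89], 'grip_width': 0.1, 'grip_force': 49.12} [[0.995, -0.057, -0.08], [-0.057, -0.998, 0.004], [-0.08, 0.0, -0.997]]
tip pred [[285.95938669 348.71900316]] barrel centre pred [[286.09828395 294.23613437]]
brass [285.5 234.4] [274 215  24  39 822]
brass [285.3 262.1] [274 254  23  17 298]
brass [285.4 279.1] [276 272  20  15 268]
brass [285.3 295.3] [276 288  20  15 251]
brass [285.5 310.5] [276 303  20  15 241]
brass [285.4 324.9] [275 318  22  15 241]
```

Stub held. Carry it to the tub.

Request:
{"op": "arm_command", "data": {"increments": [{"offset": [0.301, -0.058, 0.002], "dr": [0, 0, 0], "hand": -1}, {"offset": [0.301, -0.058, 0.002], "dr": [0, 0, 0], "hand": -1}, {"offset": [0.301, -0.058, 0.002], "dr": [0, 0, 0], "hand": -1}, {"offset": [0.301, -0.058, 0.002], "dr": [0, 0, 0], "hand": -1}, {"offset": [0.301, -0.058, 0.002], "dr": [0, 0, 0], "hand": -1}, {"offset": [0.301, -0.058, 0.002], "dr": [0, 0, 0], "hand": -1}, {"offset": [0, 0, 0], "dr": [0, 0, 0], "hand": -1}, {"offset": [0, 0, 0], "dr": [0, 0, 0], "hand": -1}]}}

```text
time_s: 40.85
eef_pos: [670.0, 101.8, 163.2]
ee_rot: [-0.001, 0.999, -0.029, -0.045]
force: [0.2, 0.0, -0.0]
grip_width: 0.102
grip_force: 49.1
```

```bash
python3 - <<'E'
from h import *
show();c,im=snap("top","pics/top11.png");s=ctrl.sense()
# tub rim: outline of the inside brightness
for q in[(603,52),(603,176),(727,52),(727,176)]: print(q,pix(c,np.r_[q,70]).round(1))
t=cv2.imread("pics/top0.png");cv2.imwrite("pics/tub.png",cv2.resize(t[120:180,230:310],None,fx=8,fy=8,interpolation=cv2.INTER_CUBIC))
E
```

```text
{'time_s': 40.85, 'joints': [-0.02, 0.77, 0.96, 0.0, 1.51, 1.6], 'eef_pos': [670.03, 101.8, 163.23], 'force': [0.15, 0.04, -0.05], 'grip_width': 0.1, 'grip_force': 49.13} [[0.994, -0.057, -0.091], [-0.057, -0.998, 0.005], [-0.091, 0.0, -0.996]]
(603, 52) [[280.4 169.4]]
(603, 176) [[238.8 169. ]]
(727, 52) [[280.7 128.6]]
(727, 176) [[239.5 128.2]]
```

View pics/tub.png

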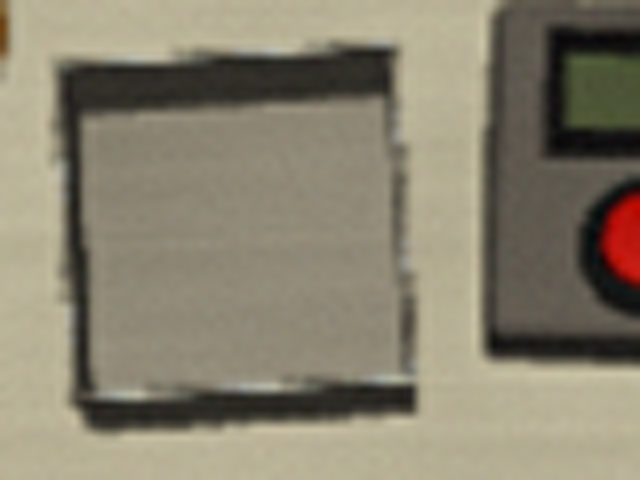

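The tub's rim corners are at crop (60,65), (395,48), (413,380) and (80,398), giving a centre near (667,114). The stub at (670,102) fits inside, so I'll lower and release it.

Request:
{"op": "arm_command", "data": {"increments": [{"offset": [0.022, 0, 0.25], "dr": [0, 0, 0], "hand": -1}, {"offset": [0.022, 0, 0.25], "dr": [0, 0, 0], "hand": -1}, {"offset": [0.022, 0, 0.25], "dr": [0, 0, 0], "hand": -1}, {"offset": [0.02, 0, 0.2], "dr": [0, 0, 0], "hand": -1}, {"offset": [0, 0, 0], "dr": [0, 0, 0], "hand": -0.3}, {"offset": [0, 0, 0], "dr": [0, 0, 0], "hand": -0.3}, {"offset": [0, 0, 0], "dr": [0, 0, 0], "hand": -0.3}]}}

```text
time_s: 41.6
eef_pos: [671.7, 101.7, 54.0]
ee_rot: [-0.001, 0.999, -0.029, -0.042]
force: [0.5, -0.6, -0.0]
grip_width: 0.35
grip_force: 0.0
```

Request:
{"op": "arm_command", "data": {"increments": [{"offset": [-0.022, 0, -0.25], "dr": [0, 0, 0], "hand": -0.3}, {"offset": [-0.022, 0, -0.25], "dr": [0, 0, 0], "hand": -0.3}, {"offset": [-0.022, 0, -0.25], "dr": [0, 0, 0], "hand": -0.3}, {"offset": [-0.022, 0, -0.25], "dr": [0, 0, 0], "hand": -0.3}, {"offset": [0, 0, 0], "dr": [0, 0, 0], "hand": -0.1}]}}

```text
time_s: 42.1
eef_pos: [672.7, 101.8, 179.0]
ee_rot: [-0.001, 0.999, -0.029, -0.038]
force: [-0.0, 0.1, 1.2]
grip_width: 0.447
grip_force: 0.0
```

```bash
python3 -c "
from h import *
show()
for n in('wrist','top'):
    c,im=snap(n,f'pics/{n}12.png');print(n,darts(c,im,5))"; python3 pick.py 436.3 144.2 -6.4 10 0 2.5 -5
```

```text
{'time_s': 42.1, 'joints': [-0.02, 0.75, 0.94, 0.0, 1.52, 1.61], 'eef_pos': [672.67, 101.75, 179.03], 'force': [-0.0, 0.07, 1.16], 'grip_width': 0.45, 'grip_force': 0.0} [[0.996, -0.057, -0.075], [-0.057, -0.998, 0.005], [-0.076, -0.0, -0.997]]
wrist [([665.4, 101.9, 5.0], np.float64(-3.7), np.float64(63.0)), ([633.3, -81.2, 5.0], np.float64(54.5), np.float64(54.0)), ([442.5, 143.0, 5.0], np.float64(-6.0), np.float64(49.0))]
top [([437.8, -750.8, 5.0], np.float64(2.6), np.float64(60.0))]
target [435.9 144.2   2.5] ik err 0.0 step [0.01 0.05 0.11 0.   0.06 0.01] end [0.06 0.38 1.81 0.02 1.04 1.73]
10 rows; max shift 0.211 turn 0.007
1 x ([-0.191, -0.024, 0.084], [0.001, -0.0, 0.007])
1 x ([-0.192, -0.023, 0.084], [0.0, -0.001, 0.007])
1 x ([-0.191, -0.022, 0.085], [0.001, -0.0, 0.007])
1 x ([-0.192, -0.021, 0.084], [0.0, -0.001, 0.007])
1 x ([-0.192, -0.02, 0.084], [0.001, -0.0, 0.006])
1 x ([-0.192, -0.018, 0.085], [0.001, -0.001, 0.007])
1 x ([-0.192, -0.018, 0.084], [0.0, -0.0, 0.007])
1 x ([-0.192, -0.017, 0.085], [0.001, -0.001, 0.007])
1 x ([-0.191, -0.015, 0.085], [0.0, -0.0, 0.007])
1 x ([-0.193, -0.015, 0.085], [0.001, -0.001, 0.007])
down
3 rows; max shift 0.25 turn 0.0
3 x ([0.022, 0.0, 0.249], [-0.0, 0.0, -0.0])
lift 200 x4 rows [-0.033 -0.    -0.382]
```

The first stub is in the tub at (665,102). Go for the second.

Request:
{"op": "arm_command", "data": {"increments": [{"offset": [-0.191, -0.024, 0.084], "dr": [0, 0, 0.007], "hand": -0.1}, {"offset": [-0.192, -0.023, 0.084], "dr": [0, 0, 0.007], "hand": -0.1}, {"offset": [-0.191, -0.022, 0.085], "dr": [0, 0, 0.007], "hand": -0.1}, {"offset": [-0.192, -0.021, 0.084], "dr": [0, 0, 0.007], "hand": -0.1}, {"offset": [-0.192, -0.02, 0.084], "dr": [0, 0, 0.006], "hand": -0.1}]}}

```text
time_s: 42.7
eef_pos: [551.6, 123.1, 130.9]
ee_rot: [-0.001, 0.998, -0.042, -0.044]
force: [0.1, 0.6, -0.2]
grip_width: 0.453
grip_force: 0.0
```

Request:
{"op": "arm_command", "data": {"increments": [{"offset": [-0.192, -0.018, 0.085], "dr": [0, 0, 0.007], "hand": -0.1}, {"offset": [-0.192, -0.018, 0.084], "dr": [0, 0, 0.007], "hand": -0.1}, {"offset": [-0.192, -0.017, 0.085], "dr": [0, 0, 0.007], "hand": -0.1}, {"offset": [-0.191, -0.015, 0.085], "dr": [0, 0, 0.007], "hand": -0.1}, {"offset": [-0.193, -0.015, 0.085], "dr": [0, 0, 0.007], "hand": -0.1}, {"offset": [0, 0, 0], "dr": [0, 0, 0], "hand": -0.1}, {"offset": [0, 0, 0], "dr": [0, 0, 0], "hand": -0.1}]}}

```text
time_s: 43.4
eef_pos: [435.6, 144.0, 91.1]
ee_rot: [0.0, 0.998, -0.056, -0.043]
force: [0.4, 0.7, -0.2]
grip_width: 0.453
grip_force: 0.0
```

```bash
python3 -c "
from h import *
show();c,im=snap('wrist','pics/w13.png')
H,S,V=cv2.split(cv2.cvtColor(im,cv2.COLOR_BGR2HSV))
w=[]
for ce,st,p in blobs((H<28)&(S>110)&(V>60),30): 
    q=world(c,p,5);print(q.mean(0).round(1),st[4])
"; python3 pick.py 436.3 144.2 -6.4 2 0 2.5 -5
```

```text
{'time_s': 43.4, 'joints': [0.06, 0.38, 1.81, 0.01, 1.04, 1.73], 'eef_pos': [435.62, 144.02, 91.06], 'force': [0.39, 0.66, -0.19], 'grip_width': 0.45, 'grip_force': 0.0} [[0.99, -0.111, -0.086], [-0.111, -0.994, 0.005], [-0.086, 0.005, -0.996]]
[457.5 141.5   5. ] 326
[443.8 142.9   5. ] 147
[434.8 143.9   5. ] 139
[425.5 144.8   5. ] 134
[412.2 146.2   5. ] 244
target [435.9 144.2   2.5] ik err 0.0 step [0. 0. 0. 0. 0. 0.] end [0.06 0.38 1.81 0.02 1.04 1.73]
2 rows; max shift 0.005 turn 0.003
2 x ([-0.002, -0.001, -0.005], [0.003, -0.001, -0.0])
down
3 rows; max shift 0.25 turn 0.0
3 x ([0.022, -0.0, 0.249], [-0.0, -0.0, -0.0])
lift 200 x4 rows [-0.033 -0.    -0.382]
```

Request:
{"op": "arm_command", "data": {"increments": [{"offset": [0.02, 0, 0.246], "dr": [0, 0, 0], "hand": -0.1}, {"offset": [0.022, 0, 0.246], "dr": [0, 0, 0], "hand": -0.1}, {"offset": [0.022, 0, 0.246], "dr": [0, 0, 0], "hand": -0.1}, {"offset": [0, 0, 0], "dr": [0, 0, 0], "hand": -0.1}, {"offset": [0, 0, 0], "dr": [0, 0, 0], "hand": -1}, {"offset": [0, 0, 0], "dr": [0, 0, 0], "hand": -1}, {"offset": [0, 0, 0], "dr": [0, 0, 0], "hand": -1}, {"offset": [0, 0, 0], "dr": [0, 0, 0], "hand": -1}]}}

```text
time_s: 44.25
eef_pos: [435.9, 143.6, 2.5]
ee_rot: [-0.0, 0.998, -0.056, -0.043]
force: [1.5, -0.4, 1.9]
grip_width: 0.1
grip_force: 49.0
```

Request:
{"op": "arm_command", "data": {"increments": [{"offset": [0, 0, 0], "dr": [0, 0, 0], "hand": -1}, {"offset": [0, 0, 0], "dr": [0, 0, 0], "hand": -1}, {"offset": [-0.02, 0, -0.2], "dr": [0, 0, 0], "hand": -1}, {"offset": [-0.033, 0, -0.382], "dr": [0, 0, 0], "hand": -1}, {"offset": [-0.033, 0, -0.382], "dr": [0, 0, 0], "hand": -1}, {"offset": [-0.033, 0, -0.382], "dr": [0, 0, 0], "hand": -1}, {"offset": [-0.015, 0, -0.182], "dr": [0, 0, 0], "hand": -1}, {"offset": [0, 0, 0], "dr": [0, 0, 0], "hand": -1}]}}

```text
time_s: 45.05
eef_pos: [436.4, 144.7, 188.9]
ee_rot: [-0.0, 0.998, -0.056, -0.041]
force: [0.4, -0.6, -0.5]
grip_width: 0.102
grip_force: 49.0
```

Request:
{"op": "arm_command", "data": {"increments": [{"offset": [0.281, -0.01, 0.006], "dr": [0, 0, 0], "hand": -1}, {"offset": [0.281, -0.01, 0.006], "dr": [0, 0, 0], "hand": -1}, {"offset": [0.281, -0.01, 0.006], "dr": [0, 0, 0], "hand": -1}, {"offset": [0.281, -0.01, 0.006], "dr": [0, 0, 0], "hand": -1}, {"offset": [0.281, -0.01, 0.006], "dr": [0, 0, 0], "hand": -1}, {"offset": [0.281, -0.01, 0.006], "dr": [0, 0, 0], "hand": -1}, {"offset": [0.281, -0.01, 0.006], "dr": [0, 0, 0], "hand": -1}, {"offset": [0, 0, 0], "dr": [0, 0, 0], "hand": -1}]}}

```text
time_s: 45.85
eef_pos: [670.9, 125.8, 156.0]
ee_rot: [0.0, 0.997, -0.056, -0.046]
force: [-0.6, -0.5, -0.8]
grip_width: 0.101
grip_force: 49.0
```

```bash
python3 held.py
```

```text
{'time_s': 45.85, 'joints': [0.01, 0.78, 0.95, 0.01, 1.5, 1.69], 'eef_pos': [670.93, 125.76, 155.99], 'force': [-0.64, -0.49, -0.84], 'grip_width': 0.1, 'grip_force': 48.99} [[0.989, -0.112, -0.091], [-0.112, -0.994, 0.005], [-0.091, 0.005, -0.996]]
tip pred [[285.46133959 352.8495959 ]] barrel centre pred [[285.43419057 298.73473235]]
brass [311.9 208.2] [306 200  12  19 188]
brass [285.2 235.2] [273 216  25  39 841]
brass [285.4 263.4] [274 255  23  17 299]
brass [285.5 280.3] [275 273  21  15 263]
brass [285.2 296.4] [275 289  21  15 267]
brass [285.2 311.7] [275 305  21  14 240]
brass [285.5 326. ] [275 319  22  15 239]
```

Request:
{"op": "arm_command", "data": {"increments": [{"offset": [0.022, 0, 0.25], "dr": [0, 0, 0], "hand": -1}, {"offset": [0.022, 0, 0.25], "dr": [0, 0, 0], "hand": -1}, {"offset": [0.022, 0, 0.25], "dr": [0, 0, 0], "hand": -1}, {"offset": [0.007, 0, 0.08], "dr": [0, 0, 0], "hand": -1}, {"offset": [0, 0, 0], "dr": [0, 0, 0], "hand": -0.3}, {"offset": [0, 0, 0], "dr": [0, 0, 0], "hand": -0.3}, {"offset": [0, 0, 0], "dr": [0, 0, 0], "hand": -0.3}]}}

```text
time_s: 46.6
eef_pos: [670.3, 126.2, 62.7]
ee_rot: [-0.0, 0.998, -0.056, -0.042]
force: [-0.7, -0.2, 0.1]
grip_width: 0.351
grip_force: 0.0
```

Request:
{"op": "arm_command", "data": {"increments": [{"offset": [-0.022, 0, -0.25], "dr": [0, 0, 0], "hand": -0.3}, {"offset": [-0.022, 0, -0.25], "dr": [0, 0, 0], "hand": -0.3}, {"offset": [-0.022, 0, -0.25], "dr": [0, 0, 0], "hand": -0.3}, {"offset": [-0.022, 0, -0.25], "dr": [0, 0, 0], "hand": -0.3}, {"offset": [0, 0, 0], "dr": [0, 0, 0], "hand": -1}]}}

```text
time_s: 47.1
eef_pos: [671.2, 126.9, 187.6]
ee_rot: [-0.0, 0.998, -0.056, -0.038]
force: [0.5, 0.3, 0.8]
grip_width: 0.192
grip_force: 0.0
```

```bash
python3 - <<'E'
from h import *
show()
c,im=snap('wrist','pics/w14.png');print(darts(c,im,5));
def red(c,im):
    H,S,V=cv2.split(cv2.cvtColor(im,cv2.COLOR_BGR2HSV));b=max(blobs(((H<6)|(H>174))&(S>180)&(V>110),10),key=lambda b:b[1][4]);return b[0],b[1]
cs=[]
for n in("top","scene"):
    c=ctrl.camera_info(n);im=cv2.imread(f"pics/{n}0.png");p,st=red(c,im);cs.append((c,p));print(n,p,st,world(c,[p],66).round(1))
r=least_squares(lambda X:np.concatenate([pix(c,X)[0]-p for c,p in cs]),[664,-39,66]);print(r.x.round(1),r.fun.round(2))
c,im=snap("top","pics/top15.png");_,im2=snap("scene","pics/scene15.png")
a=im[110:215,230:450];b=im2[160:310,90:310]
cv2.imwrite("pics/chk.png",np.hstack([cv2.resize(a,(440,300)),cv2.resize(b,(360,300))]))
E
```

```text
{'time_s': 47.1, 'joints': [0.01, 0.75, 0.92, 0.01, 1.55, 1.7], 'eef_pos': [671.2, 126.88, 187.63], 'force': [0.52, 0.26, 0.78], 'grip_width': 0.19, 'grip_force': 0.0} [[0.991, -0.111, -0.076], [-0.111, -0.994, 0.005], [-0.076, 0.003, -0.997]]
[([666.1, 101.7, 5.0], np.float64(-3.8), np.float64(63.0)), ([666.9, 126.8, 5.0], np.float64(-5.8), np.float64(62.0)), ([634.8, -86.0, 5.0], np.float64(57.7), np.float64(54.0))]
top [310.94285714 149.5047619 ] [305 144  12  12 105] [[665.  -39.5  66. ]]
scene [230.6746988  245.74698795] [224 242  14   9  83] [[649.9 -45.8  66. ]]
[662.9 -39.4  76.1] [ 0.28 -0.09  0.25  0.03]
```

View pics/chk.png

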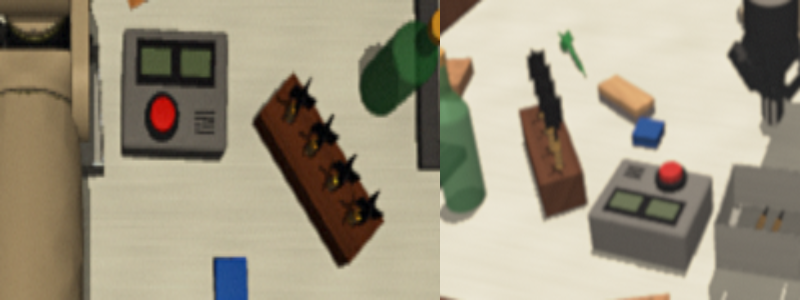

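Everything is put away: four darts upright in the stand, and both stubs in the tub at (666,102) and (667,127). The button's top triangulates to about (663,-39,76), so I'll move above it with the fingers shut.

Request:
{"op": "arm_command", "data": {"increments": [{"offset": [0.026, 0.277, 0.112], "dr": [0, 0, 0], "hand": -1}, {"offset": [0.026, 0.277, 0.112], "dr": [0, 0, 0], "hand": -1}, {"offset": [0.026, 0.277, 0.112], "dr": [0, 0, 0], "hand": -1}, {"offset": [0.026, 0.277, 0.112], "dr": [0, 0, 0], "hand": -1}, {"offset": [0.026, 0.277, 0.112], "dr": [0, 0, 0], "hand": -1}, {"offset": [0, 0, 0], "dr": [0, 0, 0], "hand": -1}, {"offset": [0, 0, 0], "dr": [0, 0, 0], "hand": -1}]}}

```text
time_s: 47.95
eef_pos: [660.3, -40.0, 112.9]
ee_rot: [-0.0, 0.997, -0.056, -0.044]
force: [0.9, 0.9, 0.2]
grip_width: 0.001
grip_force: 0.0
```

Request:
{"op": "arm_command", "data": {"increments": [{"offset": [0.01, 0, 0.11], "dr": [0, 0, 0], "hand": -1}, {"offset": [0.01, 0, 0.11], "dr": [0, 0, 0], "hand": -1}, {"offset": [0.006, 0, 0.07], "dr": [0, 0, 0], "hand": -1}, {"offset": [0, 0, 0], "dr": [0, 0, 0], "hand": -1}, {"offset": [0, 0, 0], "dr": [0, 0, 0], "hand": -1}]}}

```text
time_s: 48.45
eef_pos: [660.7, -39.1, 78.6]
ee_rot: [-0.0, 0.998, -0.055, -0.044]
force: [-2.1, 2.7, 3.7]
grip_width: -0.001
grip_force: 1.8
```

Request:
{"op": "arm_command", "data": {"increments": [{"offset": [0.001, 0, 0.017], "dr": [0, 0, 0], "hand": -1}, {"offset": [0.001, 0, 0.017], "dr": [0, 0, 0], "hand": -1}, {"offset": [0, 0, 0], "dr": [0, 0, 0], "hand": -1}]}}

```text
time_s: 48.75
eef_pos: [660.9, -39.4, 76.3]
ee_rot: [-0.0, 0.998, -0.056, -0.043]
force: [-5.0, 4.7, 12.7]
grip_width: -0.0
grip_force: 6.5
```

Request:
{"op": "arm_command", "data": {"increments": [{"offset": [0.001, 0, 0.017], "dr": [0, 0, 0], "hand": -1}, {"offset": [0, 0, 0], "dr": [0, 0, 0], "hand": -1}]}}

```text
time_s: 48.95
eef_pos: [661.1, -39.4, 76.0]
ee_rot: [-0.0, 0.998, -0.055, -0.042]
force: [-8.3, 5.6, 24.9]
grip_width: -0.0
grip_force: 11.8
```

```bash
cat > red.py <<'E'
from h import *
c,im=snap("scene","pics/scenep.png");H,S,V=cv2.split(cv2.cvtColor(im,cv2.COLOR_BGR2HSV))
for f,i in(("start",cv2.imread("pics/scene0.png")),("now",im)):
    H,S,V=cv2.split(cv2.cvtColor(i,cv2.COLOR_BGR2HSV));b=max(blobs(((H<6)|(H>174))&(S>180)&(V>60),10),key=lambda b:b[1][4]);print(f,b[0].round(1),b[1])
E
python3 red.py
```

```text
start [230.7 245.7] [224 242  14   9  83]
now [232.4 248.1] [226 245  12   6  22]
```

Request:
{"op": "arm_command", "data": {"increments": [{"offset": [-0.004, 0, -0.08], "dr": [0, 0, 0], "hand": -1}, {"offset": [-0.02, 0, -0.25], "dr": [0, 0, 0], "hand": -1}, {"offset": [-0.02, 0, -0.25], "dr": [0, 0, 0], "hand": -1}, {"offset": [-0.02, 0, -0.25], "dr": [0, 0, 0], "hand": -1}, {"offset": [-0.02, 0, -0.25], "dr": [0, 0, 0], "hand": -1}, {"offset": [-0.3, 0, -0.1], "dr": [0, 0, 0], "hand": -1}, {"offset": [-0.3, 0, -0.1], "dr": [0, 0, 0], "hand": -1}, {"offset": [0, 0, 0], "dr": [0, 0, 0], "hand": -1}]}}

```text
time_s: 49.8
eef_pos: [590.6, -31.3, 234.9]
ee_rot: [0.0, 0.998, -0.056, -0.042]
force: [-0.3, -0.4, 0.3]
grip_width: -0.004
grip_force: 0.0
```

```bash
python3 red.py; python3 -c "
from h import *
show();a=cv2.imread('pics/scenep.png')[160:310,90:310];c,t=snap('top','pics/topf.png')
cv2.imwrite('pics/fin.png',np.hstack([cv2.resize(a,(440,300)),cv2.resize(t[110:215,300:430],(360,300))]))"
```

```text
start [230.7 245.7] [224 242  14   9  83]
now [230.7 246.2] [225 243  13   8  76]
{'time_s': 49.85, 'joints': [-0.24, 0.51, 1.2, -0.02, 1.51, 1.44], 'eef_pos': [591.93, -31.67, 233.91], 'force': [0.09, -0.39, -0.31], 'grip_width': 0.0, 'grip_force': 0.0} [[0.99, -0.111, -0.085], [-0.111, -0.994, 0.004], [-0.084, 0.005, -0.996]]
```

View pics/fin.png

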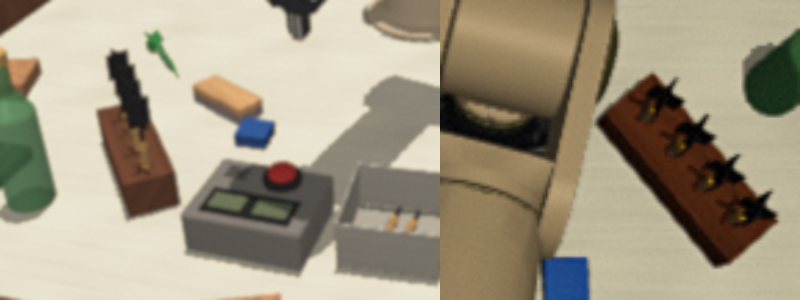

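The final view shows four darts upright, two stubs in the tub, the button up again at crop (283,175), and the arm clear. Handing in.

```bash
python3 -c "
from rig import ctrl
print(ctrl.finish_job())"
```

```text
the job is handed in; nothing more can be done
None
```

I handed in the job at about 50 s: all four whole darts stand point down in the stand, both broken darts lie in the tub, and the red button was pressed to its stop (25 N) and is up again; the hand-in gave no score.

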